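Lock the microscope stage's retaining arm and clip its guide shafts

ROBOT

A 6-joint arm with a two-finger parallel gripper is mounted at the origin on the work surface. World frame = base frame: x ahead of the robot, y to its left, z up, the work surface at z = 0. Lengths are in m, angles in rad, forces in N, time in s.
With the tool pointing down it reaches from about 0.375 to 0.925 m from the base axis. Payload 5.7 kg.
Tool frame: the origin (TCP) lies midway between the tips of the shut fingers; the grasp point (between the pads) lies 19 mm behind it; z points along the fingers, x is the direction in which the jaws open and shut, and the axes are right-handed (so a half turn about z gives the same grasp; the last joint's range is limited). The gripper opens to 85 mm and grips with 20 to 120 N. Pads are 22 mm wide; open, the fingers measure 114 mm over their backs; the gripper's body (76 mm by 85 mm) begins 54 mm behind the grasp point. The pads swing forward as they close: fully open they stand 13 mm farther back than shut.
Start: joints at [-1.233, 0.359, 1.51, -0, 1.272, -0.115], TCP at [0.262, -0.54, 0.231] pointing down, gripper open.
Joint ranges: [-2.97, 2.97], [-1.01, 2.36], [0.21, 2.38], [-0.96, 4.11], [0.2, 2.71], [-2.98, 2.98]. Speed limits (rad/s): [2.39, 2.39, 3.14, 3.14, 3.14, 3.14].

INTERFACE

Orientations are given as a unit quaternion [x, y, z, w].
In Python, from rig import manip gives the robot as it stands. The module is installed in compiled form; this text tells all that it offers.
- The arm moves only by the shell command python3 -m creep 'ROWS' [FORCE]. ROWS is JSON, a list of rows, each a list of 3 entries, a list of its own where there are three numbers: the shift along the tool's x, y, z in cm, then the turn, a rotation vector about the tool's x, y, z in degrees, then the gripper command: -1 is shut, 1 is fully open, values between are in proportion. A call has 1 to 12 rows; each row shifts and turns the pose as measured when the row begins, along the tool's axes as they then stand; what a row does not reach is not made up. A row lasts 1/12 s, in which the tool goes at most 41.7 mm and 7.16 degrees, less where a joint would pass 70% of its speed; a pose out of reach is approached as far as the arm can. A call with a gripper value outside its range is refused whole. The fingers move at their own pace and stop on an object; FORCE is the grip in N (left out, the last holds). Time passes only in rows, so rows that do not move let the fingers close. It gives the time, the measured TCP pose, the force and the opening at its end, in the units of the state.
- manip.read_state(): the state, without advancing time (a new reading comes with each control period).
- manip.camera(name): name is "scene" or "top"; returns the picture (420x560x3 uint8, red, green, blue); there is no depth.
- manip.camera_info(name): a dict with "mtx" (3x3 intrinsics, pixels), "R" (3x3) and "t" (3): a world point X has camera coordinates R X + t. Camera axes: x right, y down, z forward; pixel columns grow to the right and rows downward; lengths in m; the calibration is good to about 2 mm. A picture is of the moment at which its call begins. camera_info takes no time and is no camera call.
- manip.job_done(): hands the job in, once; it reports no verdict.
The state is a dict: "time": time; "joint_pos": joint angles; "qd": joint speeds; "joint_efforts": joint torques, N m; "tcp_pos": TCP position; "eef_rot": TCP orientation; "wrist_force": force on the tool from outside, world axes, zero at the start; "torque": the same for the moment, N m; "width": finger opening in m.
Only numpy, scipy, OpenCV 4.12 (cv2) and the standard library are available. Lean on these libraries where they do the work, as an engineer would, in place of code of your own. Each camera call takes 0.05 s, during which the arm holds its last target. There are 200 camera calls.

TASK

Put the microscope stage back together: first swing its retaining arm fully closed into the clevis and drop the lock pin right home through both. Then lay each split clip that is on the bench on the deck in front of a shaft of its own (any shaft will do) and push it sideways onto the shaft's groove with the fork tool until it snaps in; use only the fork for pushing clips on, never the gripper or its fingers. Finally stand the fork back upright on its rubber mat, and leave the bottle, beaker and slide box where they are.

Things in the scene. Friction and masses are not known exactly. Their poses are not given: they have to be found in the camera images.
- stage: black microscope stage plate on an aluminium base, fixed to the bench, 170 (x) by 270 (y) mm, flat deck 30 mm above the bench. Origin at bench height under its centre; x points from its front edge to its back, z up
- shaft0 (a point): point on the deck on a fixed upright steel shaft's axis; axes as the stage. Three shafts in a row along y, 75 mm apart, 40 mm from the back edge, 130 mm of deck in front (-x). Groove: the lowest 9.5 mm over the deck, neck 16 mm diameter; above it a head 25 mm diameter up to 21 mm. A clip flat on the deck is at groove height
- shaft1 (a point): the same point of another shaft, just as shaft0
- shaft2 (a point): the same point of another shaft, just as shaft0
- latch (a joint): angle of the retaining arm of the stage about its upright pivot (rad): 0 = closed, its eye lined up in the clevis and against the stop; grows to 0.75 as it swings out to the stage's +y. Stiff enough (about 1 N at the post) to stay where it is left
- latch_pivot (a point): pivot of the retaining arm, at deck height; axes as the stage. The arm lies towards -x when closed: eye at 100 mm, post at 132 mm from the pivot; 8 mm thick, 9 to 17 mm over the deck
- latch_post (a point): middle of the black upright post at the arm's free end, 12 mm diameter, top 47 mm and this point 33 mm over the deck
- clevis_top (a point): centre of the hole in the clevis, at its top face, 24 mm over the deck; axes as the stage. 36 by 30 mm aluminium clevis; hole 13 mm through its upper leaf, then the arm's eye (also 13 mm), then the lower leaf down to the solid deck
- pin_head (a point): middle of the black grip of the lock pin: grip 18 mm diameter and 26 mm long; below it a steel stem 10 mm diameter, 34 mm long with a tapered tip; z points up the pin. Stands loosely upright in its rack at the start; 40 g. Fully home its tip rests on the deck
- pin_tip (a point): tip of the lock pin, 47 mm below pin_head
- rack: fixed grey block 45 by 45 by 30 mm with a 13 mm square hole, 22 mm deep, in which the pin stands at the start (12 mm of stem shows above the block); origin at bench height under its centre
- fork_grip (a point): fork tool, standing upright on its foot: point on the wooden handle 40 mm above the underside. Handle 24 (x) by 16 (y) mm, from 9 to 61 mm high, 150 g
- fork_mid (a point): middle of the fork tool's foot, 18 mm ahead of the handle's axis, at its underside
- fork_tips (a point): half-way between the two prong tips of the fork, 52 mm ahead (+x of the tool) of the handle's axis, 4.5 mm above the underside. Two prongs 9 mm high, each y 9 to 16 mm off the middle, so that an 18 mm gap, 38 mm deep, passes either side of a clip's tab and the tips bear on the back bar
- mat_mid (a point): centre of the black rubber mat, 110 (x) by 75 mm, 3 mm thick, fixed, at its top face: the fork's place
- clip0_seat (a point): steel split clip lying flat like a letter C, 42 g; may be absent. This point: seat centre, where the shaft sits, 3.5 mm above the underside; clip frame: mouth to +x, z up. Back bar x -18 to -9, y +-17 mm. Two spring jaws reach to x +20, y +-15; their 10 mm gap, flared, springs open over the 16 mm neck at about 6 to 10 N, the seat still 16 mm short of the axis, then snaps shut with 1 mm play. Bar and jaws to 7 mm high
- clip0_tab (a point): upright finger tab of clip0, where to hold it, this point 14 mm above the underside, 21 mm behind the seat centre: x -26 to -16, 11 mm wide in y, rising to 24 mm above the underside; axes as the clip
- clip1_seat (a point): seat centre of another clip, just as clip0; may be absent
- clip1_tab (a point): finger tab of clip1, just as clip0_tab
- clip2_seat (a point): seat centre of another clip, just as clip0; may be absent
- clip2_tab (a point): finger tab of clip2, just as clip0_tab
- bottle_mid (a point): amber bottle, 52 mm diameter, 100 mm high, its middle; not part of the job
- beaker_mid (a point): glass beaker, 70 mm diameter, 85 mm high, its middle; not part of the job
- slidebox_mid (a point): closed grey slide box, 90 by 120 by 35 mm, its middle; not part of the job
Not all that is in view belongs to the job. Leave any red look-alike of the part that bears clip1_seat alone.

How it is judged:
By the outcome, as a careful person would: the job done as asked, in the order asked, and still so for the second after the job is handed in, with the robot touching nothing.
Of clip0, clip1, clip2 only 2 to 3 are there at a start; the rules pass over those that are not, and their reading is None.
At some moment in a run one of clip0, clip1, clip2 may be knocked a few centimetres aside while the robot is not near it.
It also fails if it takes over 210 s, if anything falls off the work surface, if the arm or the gripper's body presses on something with over 40 N, if the wrist force passes 120 N, or if a joint passes its speed limit or range.

## Working session

There is one attempt and no reset: what is moved stays moved. The work goes in short steps, Python scripts to look and compute and a shell command to move; the robot and the scene stay as the last step left them, time stands still between calls to the robot, and variables do not carry over. Pictures are saved under pics/ and viewed, about 12 in all and at most 16, crops included, and the job is handed in when it is done.

```bash
mkdir -p pics
cat > h.py <<'E'
import numpy as np, cv2
from rig import manip
from scipy.spatial.transform import Rotation as Ro
def cam(n): 
    i=manip.camera_info(n); return np.array(i["mtx"]),np.array(i["R"]),np.array(i["t"])
def snap(n,f):
    im=manip.camera(n); cv2.imwrite("pics/"+f,im[:,:,::-1]); return im
def plane(n,uv,z):
    K,R,t=cam(n); c=-R.T@t; d=R.T@np.linalg.inv(K)@np.array([uv[0],uv[1],1.]); return c+d*(z-c[2])/d[2]
def proj(n,X):
    K,R,t=cam(n); p=K@(R@np.array(X)+t); return p[:2]/p[2]
def two(ua,ub):
    A=[];b=[]
    for n,u in (("scene",ua),("top",ub)):
        K,R,t=cam(n); c=-R.T@t; d=R.T@np.linalg.inv(K)@np.array([u[0],u[1],1.]); d/=np.linalg.norm(d); M=np.eye(3)-np.outer(d,d); A.append(M); b.append(M@c)
    X=np.linalg.solve(A[0]+A[1],b[0]+b[1]); return X
def st():
    s=manip.read_state(); r=Ro.from_quat(s["eef_rot"]); return s,np.array(s["tcp_pos"]),r
def goto(X,yaw=None):
    """print tool-frame shift in cm to X and turn (deg) so tool is down with tool x at world yaw (mod 180)"""
    s,p,r=st(); d=r.inv().apply(np.array(X)-p)*100
    print("t %.1f tcp %s yaw %.1f"%(s["time"],p.round(4),yawof(r)),"shift cm",d.round(2), "dist",np.linalg.norm(d).round(2))
    if yaw is not None:
        y=np.radians(yaw); x=np.array([np.cos(y),np.sin(y),0]); z=np.array([0,0,-1.]); R=np.column_stack([x,np.cross(z,x),z])
        print(" turn deg",np.degrees((r.inv()*Ro.from_matrix(R)).as_rotvec()).round(2))
def yawof(r):
    x=r.apply([1,0,0]); return np.degrees(np.arctan2(x[1],x[0]))
E
python3 - <<'E'
from h import *
a=snap("scene","s0.png");b=snap("top","t0.png")
for n in("scene","top"):
    K,R,t=cam(n);print(n,K.round(1).tolist(),(-R.T@t).round(3),R.round(2).tolist())
s,p,r=st();print(s["time"],p,r.as_matrix().round(2),s["width"])
E
```

```text
scene [[385.2, 0.0, 281.0], [0.0, 385.2, 204.9], [0.0, 0.0, 1.0]] [ 1.308 -0.136  0.568] [[0.19, 0.98, 0.0], [0.52, -0.1, -0.85], [-0.83, 0.16, -0.53]]
top [[411.6, 0.0, 284.1], [0.0, 411.6, 207.6], [0.0, 0.0, 1.0]] [0.48  0.014 1.282] [[0.02, -1.0, -0.01], [-1.0, -0.02, -0.05], [0.04, 0.01, -1.0]]
0.1 [ 0.26226102 -0.53894122  0.23052349] [[ 0.44 -0.9  -0.  ]
 [-0.9  -0.44  0.  ]
 [-0.   -0.   -1.  ]] 0.08562487933433723
```

View pics/s0.png

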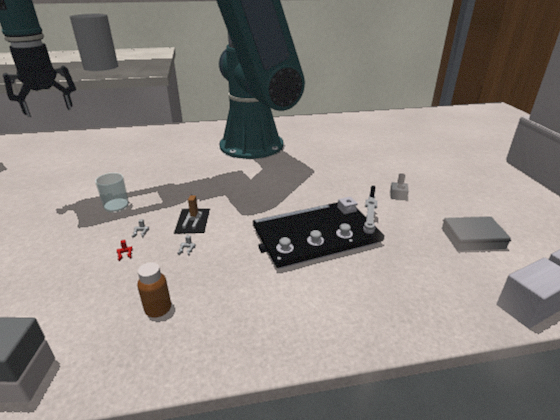

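View pics/t0.png

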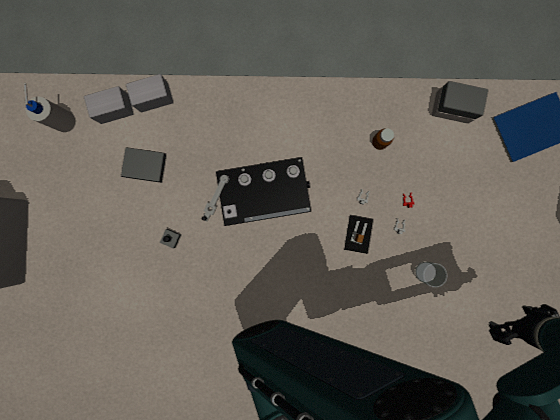

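Top view: clips at (362,197) and (399,227), and the red look-alike at (408,201). The fork is on its mat at (359,233), the pin rack at (170,238), the open arm's post at (208,215) and the clevis at (229,211). Next, close crops with a grid.

Run:
```python
from h import *
s=cv2.imread("pics/s0.png");t=cv2.imread("pics/t0.png")
def crop(im,x,y,w,h,k):
    c=cv2.resize(im[y:y+h,x:x+w],None,fx=k,fy=k,interpolation=cv2.INTER_CUBIC)
    c=np.clip(c*1.4,0,255).astype(np.uint8)
    for g in range((x//10+1)*10,x+w,10): cv2.line(c,((g-x)*k,0),((g-x)*k,6 if g%50 else 16),(0,255,255),1)
    for g in range((y//10+1)*10,y+h,10): cv2.line(c,(0,(g-y)*k),(6 if g%50 else 16,(g-y)*k),(0,255,255),1)
    return c
m=np.zeros((600,800,3),np.uint8)
a=crop(t,155,150,165,100,4); m[:400,:660]=a
cv2.imwrite("pics/c1.png",a)
b=crop(t,340,180,80,80,5); c=crop(s,110,180,110,80,5)[:, :]
m=np.zeros((400,960,3),np.uint8);m[:400,:400]=b;m[:400,410:960]=c
cv2.imwrite("pics/c2.png",cv2.resize(m,(800,333)))
d=crop(s,245,165,170,110,4)
cv2.imwrite("pics/c3.png",np.vstack([d,]))
```

```text
(no output)
```

View pics/c1.png

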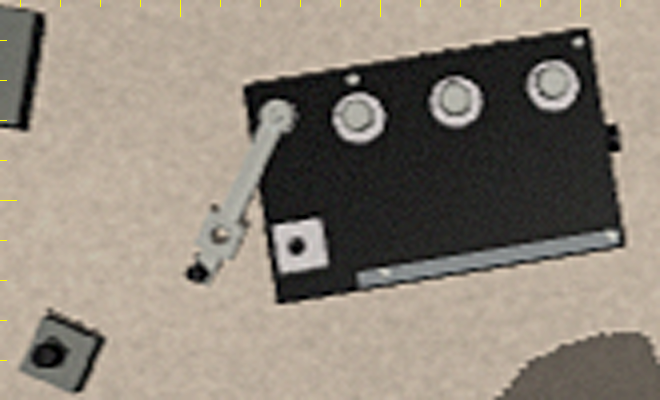

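View pics/c2.png

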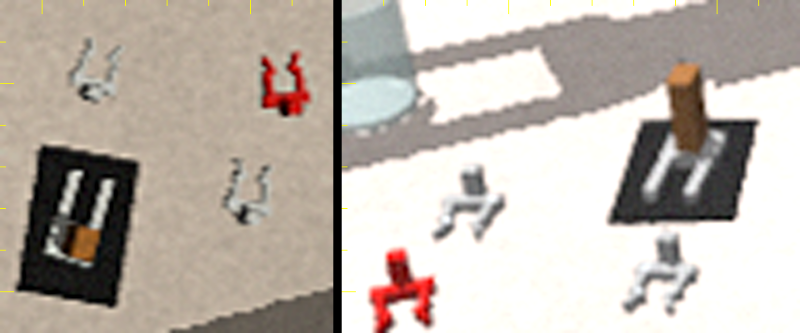

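View pics/c3.png

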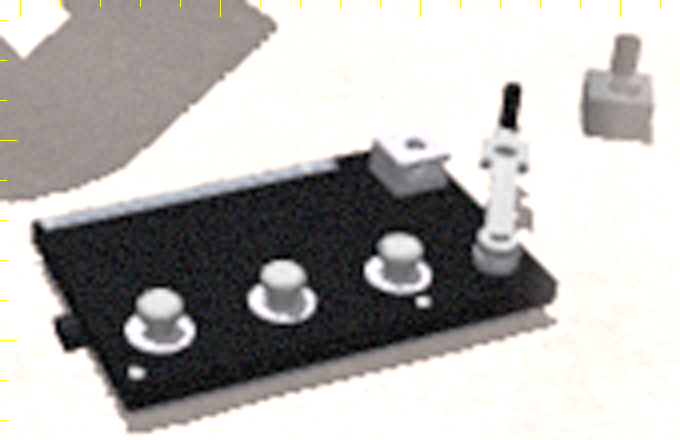

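Two clips on the bench: top crop (96,75) and (247,195) in the mosaic, both with mouth up the image, i.e. about +x. The red one is the look-alike, so I leave it alone. In crop 3 the clevis, the swung-out arm and the rack with the pin are all clear. Next, positions.

Run:
```python
from h import *
T=lambda x,y:(155+(x+.0)/4-.4,150+y/4-.4)
S=lambda x,y:(245+x/4-.4,165+y/4-.4)
k=5*800/960
T2=lambda x,y:(340+x/k-.4,180+y/k-.4)
S2=lambda x,y:(110+(x-410/1.2)/k-.4,180+y/k-.4)
P=lambda n,u,z:plane(n,u,z).round(4)
c=[P("top",T(*q),.03) for q in((247,86),(588,30),(623,243),(278,302))]; print("corners",c, np.mean(c,0))
c=np.array(c); print("yaw", [np.degrees(np.arctan2(*(v[[1,0]]))).round(2) for v in(c[0]-c[3],c[1]-c[2])], np.degrees(np.arctan2(*( (c[0]-c[1])[[1,0]]))).round(2)-90, np.linalg.norm(c[0]-c[3]),np.linalg.norm(c[0]-c[1]))
for a,b in(((358,118),(160,328)),((456,102),(282,300)),((552,86),(398,273))):
    pass
for a in((358,118),(456,102),(552,86)): print("ring top",P("top",T(*a),.03))
for a in((160,328),(282,300),(398,273)): print("ring scene",P("scene",S(*a),.03))
for a in((160,304),(282,276),(401,249)): print("headtop scene",P("scene",S(*a),.049))
print("clevis",P("top",T(298,246),.054),P("scene",S(414,145),.054))
print("pivot",P("top",T(278,116),.05),P("scene",S(499,237),.05))
print("post top",P("top",T(197,273),.077),P("scene",S(512,90),.077), two(S(512,90),T(197,273)))
print("eye",P("top",T(221,235),.047),P("scene",S(507,151),.047))
print("pin top",P("top",T(47,353),.068),P("scene",S(627,42),.068),two(S(627,42),T(47,353)))
print("rack c", P("top",T(56,355),.03))
# fork handle top .064, prong tips
print("fork top",P("top",T2(85,244),.064),P("scene",S2(685,72),.064))
print("prong tips",P("top",T2(75,172),.012),P("top",T2(108,180),.012),P("scene",S2(652,193),.008),P("scene",S2(683,198),.008))
m=[P("top",T2(*q),.003) for q in((41,147),(138,160),(115,305),(18,290))];print("mat",m,np.mean(m,0))
ms=[P("scene",S2(*q),.003) for q in((643,120),(757,120),(737,220),(610,220))];print("mat s",ms,np.mean(ms,0))
for n,tb,tt in(("A",((87,40),(119,46),(95,92)),((632,300),(685,304),(668,235))),("B",((235,160),(267,165),(246,215)),((442,228),(480,232),(473,170)))):
    print(n,"jaws",P("top",T2(*tb[0]),.006),P("top",T2(*tb[1]),.006),"tabtop",P("top",T2(*tb[2]),.022),"scene",[P("scene",S2(*q),z) for q,z in zip(tt,(.003,.003,.024))])
```

```text
corners [array([0.6448, 0.2304, 0.03  ]), array([ 0.6922, -0.0298,  0.03  ]), array([ 0.5295, -0.0589,  0.03  ]), array([0.4802, 0.2027, 0.03  ])] [0.586675 0.0861   0.03    ]
yaw [np.float64(9.55), np.float64(10.14)] 10.319999999999993 0.166914499070632 0.2644821355025704
ring top [0.6217 0.1449 0.03  ]
ring top [0.6352 0.0702 0.03  ]
ring top [ 0.6487 -0.0029  0.03  ]
ring scene [ 0.6435 -0.0024  0.03  ]
ring scene [0.6313 0.0711 0.03  ]
ring scene [0.6188 0.1448 0.03  ]
headtop scene [ 0.6463 -0.0031  0.049 ]
headtop scene [0.6337 0.0696 0.049 ]
headtop scene [0.6211 0.1441 0.049 ]
clevis [0.5222 0.1851 0.054 ] [0.5206 0.1862 0.054 ]
pivot [0.6199 0.203  0.05  ] [0.6215 0.2037 0.05  ]
post top [0.5004 0.2555 0.077 ] [0.503  0.2561 0.077 ] [0.5006383  0.25648487 0.0755511 ]
eye [0.5297 0.2442 0.047 ] [0.5279 0.2467 0.047 ]
pin top [0.4397 0.3664 0.068 ] [0.4395 0.3673 0.068 ] [0.43983619 0.36672341 0.06819542]
rack c [0.437  0.3706 0.03  ]
fork top [ 0.4486 -0.2045  0.064 ] [ 0.4443 -0.2026  0.064 ]
prong tips [ 0.5003 -0.206   0.012 ] [ 0.4948 -0.2304  0.012 ] [ 0.4884 -0.2286  0.008 ] [ 0.4971 -0.2103  0.008 ]
mat [array([ 0.5186, -0.1821,  0.003 ]), array([ 0.5102, -0.2543,  0.003 ]), array([ 0.4022, -0.2381,  0.003 ]), array([ 0.4121, -0.1661,  0.003 ])] [ 0.460775 -0.21015   0.003   ]
mat s [array([ 0.3964, -0.2371,  0.003 ]), array([ 0.4101, -0.1643,  0.003 ]), array([ 0.5186, -0.1793,  0.003 ]), array([ 0.5046, -0.2533,  0.003 ])] [ 0.457425 -0.2085    0.003   ]
A jaws [ 0.5989 -0.2151  0.006 ] [ 0.5948 -0.2389  0.006 ] tabtop [ 0.5592 -0.2184  0.022 ] scene [array([ 0.5833, -0.2379,  0.003 ]), array([ 0.5923, -0.2091,  0.003 ]), array([ 0.5551, -0.2162,  0.024 ])]
B jaws [ 0.5113 -0.3257  0.006 ] [ 0.508  -0.3495  0.006 ] tabtop [ 0.4708 -0.3297  0.022 ] scene [array([ 0.4945, -0.35  ,  0.003 ]), array([ 0.5027, -0.3276,  0.003 ]), array([ 0.4678, -0.3315,  0.024 ])]
```

Both views agree to 1–4 mm and the given sizes hold: clevis–pivot is 101 mm against 100 mm, and stage yaw is about 10°. The arm is at about 0.59 rad. I'll close the gripper, align the jaws with stage y, and head to the +y side of the post.

```bash
python3 -m creep '[[[0,0,0],[0,0,5.3],-1],[[0,0,0],[0,0,5.3],-1],[[0,0,0],[0,0,5.3],-1],[[0,0,0],[0,0,0],-1]]' 40; python3 -c "
from h import *
goto([.495,.30,.16],-80)"
```

```text
time: 0.43
tcp_pos: [0.2618, -0.5375, 0.2285]
eef_rot: [0.762, -0.647, -0.003, -0.002]
wrist_force: [-0.6, -0.0, 1.1]
width: 0.039
t 0.4 tcp [ 0.2618 -0.5375  0.2285] yaw -80.6 shift cm [-78.79 -36.65   7.27] dist 87.2
 turn deg [ 0.06  0.33 -0.63]
```

```bash
python3 -m creep '[[[-3.3,-1.5,0],[0,0,0],-1],[[-3.3,-1.5,0],[0,0,0],-1],[[-3.3,-1.5,0],[0,0,0],-1],[[-3.3,-1.5,0],[0,0,0],-1],[[-3.3,-1.5,0],[0,0,0],-1],[[-3.3,-1.5,0],[0,0,0],-1],[[-3.3,-1.5,0],[0,0,0],-1],[[-3.3,-1.5,0],[0,0,0],-1],[[-3.3,-1.5,0],[0,0,0],-1],[[-3.3,-1.5,0],[0,0,0],-1],[[-3.3,-1.5,0],[0,0,0],-1],[[-3.3,-1.5,0],[0,0,0],-1]]'; python3 -c "
from h import *
goto([.495,.30,.16],-80)"
```

```text
time: 1.43
tcp_pos: [0.3691, -0.1056, 0.2266]
eef_rot: [0.771, -0.637, -0.002, -0.001]
wrist_force: [0.3, -0.1, 0.6]
width: -0.0001
t 1.4 tcp [ 0.3691 -0.1056  0.2266] yaw -79.2 shift cm [-37.46 -19.99   6.76] dist 42.99
 turn deg [0.07 0.19 0.82]
```

```bash
python3 -m creep '[[[-3.2,-1.7,0.6],[0,0,0],-1],[[-3.2,-1.7,0.6],[0,0,0],-1],[[-3.2,-1.7,0.6],[0,0,0],-1],[[-3.2,-1.7,0.6],[0,0,0],-1],[[-3.2,-1.7,0.6],[0,0,0],-1],[[-3.2,-1.7,0.6],[0,0,0],-1],[[-3.2,-1.7,0.6],[0,0,0],-1],[[-3.2,-1.7,0.6],[0,0,0],-1],[[-3.2,-1.7,0.6],[0,0,0],-1],[[-3.2,-1.7,0.6],[0,0,0],-1],[[-3.2,-1.7,0.6],[0,0,0],-1],[[-2.3,-1.3,0.2],[0,0,0],-1]]'; python3 -c "
from h import *
goto([.495,.30,.058],-80)"
```

```text
time: 2.43
tcp_pos: [0.4884, 0.3269, 0.1567]
eef_rot: [0.784, -0.621, 0.001, -0.001]
wrist_force: [0.5, 0.0, -0.3]
width: 0.0002
t 2.4 tcp [0.4884 0.3269 0.1567] yaw -76.7 shift cm [2.77 0.   9.87] dist 10.25
 turn deg [-0.15  0.01  3.25]
```

```bash
python3 -m creep '[[[0.6,0,2],[0,0,-3.2],-1],[[0.6,0,2],[0,0,0],-1],[[0.6,0,2],[0,0,0],-1],[[0.5,0,2],[0,0,0],-1],[[0,0,1],[0,0,0],-1],[[0,0,0],[0,0,0],-1],[[0,0,0],[0,0,0],-1]]'; python3 -c "
from h import *
goto([.495,.285,.058],-80)"
```

```text
time: 3.02
tcp_pos: [0.498, 0.3147, 0.062]
eef_rot: [0.81, -0.586, 0.001, -0.004]
wrist_force: [-0.1, -0.9, -0.4]
width: 0.0002
t 3.0 tcp [0.498  0.3147 0.062 ] yaw -71.8 shift cm [2.72 1.22 0.38] dist 3.01
 turn deg [-0.4   0.2   8.22]
```

```bash
python3 -m creep '[[[0,0,0.3],[0,0,4],-1],[[0,0,0],[0,0,4],-1],[[1,0.4,0],[0,0,0],-1],[[1,0.4,0],[0,0,0],-1],[[0,0,0],[0,0,0],-1],[[0,0,0],[0,0,0],-1]]'; python3 -c "
from h import *
goto([.494,.201,.058],-80)"
```

```text
time: 3.52
tcp_pos: [0.4955, 0.2931, 0.0638]
eef_rot: [0.769, -0.64, 0.002, -0.007]
wrist_force: [-0.1, 1.4, 0.4]
width: -0.0002
t 3.5 tcp [0.4955 0.2931 0.0638] yaw -79.5 shift cm [9.03 1.82 0.5 ] dist 9.23
 turn deg [-0.74  0.32  0.45]
```

```bash
python3 -m creep '[[[0.8,0.16,0.2],[-0.7,0,0],-1],[[0.8,0.16,0.1],[0,0,0],-1],[[0.8,0.16,0.1],[0,0,0],-1],[[0.8,0.16,0],[0,0,0],-1],[[0.8,0.16,0],[0,0,0],-1],[[0.8,0.16,0],[0,0,0],-1],[[0.8,0.16,0],[0,0,0],-1],[[0.8,0.16,0],[0,0,0],-1],[[0.8,0.16,0],[0,0,0],-1],[[0,0,0],[0,0,0],-1]]'; python3 -c "
from h import *
goto([.494,.201,.058],-80)"
```

```text
time: 4.35
tcp_pos: [0.4938, 0.2115, 0.0595]
eef_rot: [0.769, -0.639, -0.003, -0.002]
wrist_force: [0.3, 1.2, 0.6]
width: 0.0003
t 4.3 tcp [0.4938 0.2115 0.0595] yaw -79.4 shift cm [1.04 0.18 0.15] dist 1.06
 turn deg [0.04 0.38 0.57]
```

```bash
python3 -m creep '[[[0.4,0,0],[0,0,0],-1],[[0.4,0,0],[0,0,0],-1],[[0.4,0,0],[0,0,0],-1],[[0.4,0,0],[0,0,0],-1],[[0.4,0,0],[0,0,0],-1]]'; python3 -m creep '[[[0.5,0,0],[0,0,0],-1],[[0.5,0,0],[0,0,0],-1],[[0.5,0,0],[0,0,0],-1]]'
```

```text
time: 4.77
tcp_pos: [0.5012, 0.1961, 0.0605]
eef_rot: [0.768, -0.641, -0.004, -0.008]
wrist_force: [0.5, -0.0, 0.0]
width: -0.0002
time: 5.02
tcp_pos: [0.5015, 0.1942, 0.0605]
eef_rot: [0.764, -0.645, -0.013, -0.016]
wrist_force: [-4.6, 28.0, 0.3]
width: 0.0002
```

Firm stop felt at 28 N. Back off, rise, open, and go above the pin.

```bash
python3 -m creep '[[[-1.5,0,0],[0,0,0],-1],[[-1.5,0,-1],[0,0,0],-1],[[-2.5,0,-2],[0,0,0],-1],[[-2.5,0.8,-2],[0,0,0],0],[[-2.5,0.8,-1],[0,0,0],0],[[-2.5,0.8,0],[0,0,0],0],[[0,0,0],[0,0,0],0],[[0,0,0],[0,0,0],0]]'; python3 -c "
from h import *
goto([.4398,.3667,.12],-80)
a=snap('scene','s1.png');t=snap('top','t1.png')
cv2.imwrite('pics/c4.png',np.hstack([cv2.resize(a[160:270,330:420],(400,489)),cv2.resize(t[150:260,160:250],(400,489))])[:,:,::-1])"
```

```text
time: 5.68
tcp_pos: [0.4553, 0.3207, 0.1284]
eef_rot: [0.764, -0.645, -0.013, -0.016]
wrist_force: [0.3, 0.9, -1.5]
width: 0.0429
t 5.7 tcp [0.4553 0.3207 0.1284] yaw -80.3 shift cm [-4.75  0.77  1.03] dist 4.92
 turn deg [-0.46  2.31 -0.35]
```

View pics/c4.png

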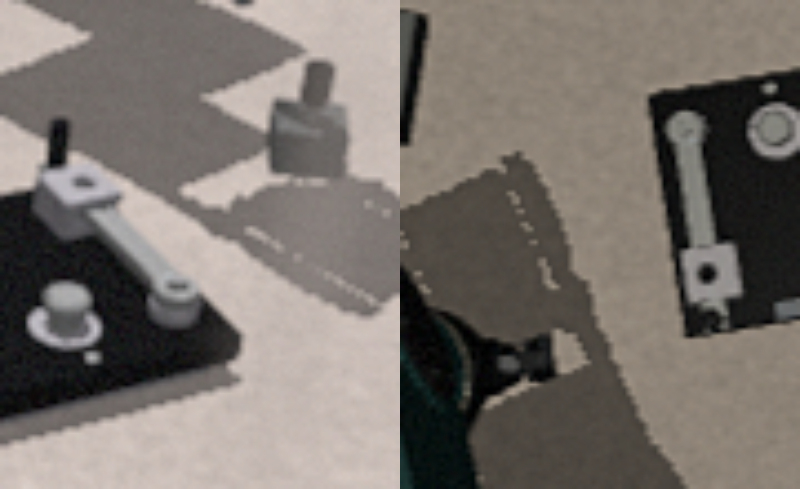

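The arm is in the clevis, closed. Now over the pin.

```bash
python3 -m creep '[[[-1.5,0.3,0],[0,2.2,0],0],[[-1.5,0.3,0],[0,0,0],0],[[-1,0.2,0],[0,0,0],0],[[0,0,0],[0,0,0],0],[[0,0,0],[0,0,0],0]]'; python3 -c "
from h import *
goto([.4398,.3667,.040],-80)"
```

```text
time: 6.2
tcp_pos: [0.4425, 0.3528, 0.126]
eef_rot: [0.762, -0.648, 0.002, 0.0]
wrist_force: [-0.1, -0.1, -0.2]
width: 0.0427
t 6.2 tcp [0.4425 0.3528 0.126 ] yaw -80.8 shift cm [-1.45  0.07  8.59] dist 8.71
 turn deg [-0.17 -0.23 -0.8 ]
```

```bash
python3 -m creep '[[[-0.9,0,0],[0,0,0],0],[[-0.5,0,0.5],[0,0,0],0],[[0,0,1.5],[0,0,0],0],[[0,0,1.5],[0,0,0],0],[[0,0,1.5],[0,0,0],0],[[0,0,1.5],[0,0,0],0],[[0,0,1],[0,0,0],0],[[0,0,0],[0,0,0],0],[[0,0,0],[0,0,0],0]]'; python3 -c "
from h import *
goto([.4398,.3667,.040],-80)"
```

```text
time: 6.95
tcp_pos: [0.4434, 0.3653, 0.0462]
eef_rot: [0.76, -0.65, 0.003, -0.0]
wrist_force: [0.8, 0.2, 0.9]
width: 0.0425
t 7.0 tcp [0.4434 0.3653 0.0462] yaw -81.1 shift cm [-0.2   0.33  0.62] dist 0.73
 turn deg [-0.23 -0.23 -1.07]
```

```bash
python3 -m creep '[[[-0.2,0.2,0.5],[0,0,0],0],[[0,0.1,0.1],[0,0,0],-0.4],[[0,0,0],[0,0,0],-1],[[0,0,0],[0,0,0],-1],[[0,0,0],[0,0,0],-1],[[0,0,0],[0,0,0],-1],[[0,0,0],[0,0,0],-1]]' 40;  python3 -m creep '[[[0,0,-1],[0,0,0],-1],[[0,0,-1],[0,0,0],-1],[[0,0,-1.5],[0,0,0],-1],[[0,0,-1.5],[0,0,0],-1],[[0,0,-1.5],[0,0,0],-1],[[0,0,-1.5],[0,0,0],-1],[[0,0,-0.5],[0,0,0],-1],[[0,0,0],[0,0,0],-1]]'; python3 -c "
from h import *
goto([.5215,.1856,.11],-80)
a=snap('scene','s2.png');t=snap('top','t2.png')
p=st()[1];u=proj('scene',p).astype(int);print(u,proj('top',p))
cv2.imwrite('pics/c5.png',cv2.resize(a[u[1]-50:u[1]+40,u[0]-60:u[0]+60],None,fx=5,fy=5,interpolation=cv2.INTER_CUBIC)[:,:,::-1])"
```

```text
time: 7.53
tcp_pos: [0.4414, 0.3682, 0.0425]
eef_rot: [0.76, -0.65, 0.003, -0.002]
wrist_force: [-0.9, 0.7, -1.2]
width: 0.0167
time: 8.2
tcp_pos: [0.4412, 0.368, 0.1375]
eef_rot: [0.76, -0.65, 0.004, -0.004]
wrist_force: [0.5, -0.2, -0.0]
width: 0.0169
t 8.2 tcp [0.4412 0.368  0.1375] yaw -81.1 shift cm [19.26 -5.07  2.83] dist 20.12
 turn deg [-0.63 -0.09 -1.07]
[405 152] [158.76048729 238.14805094]
```

View pics/c5.png

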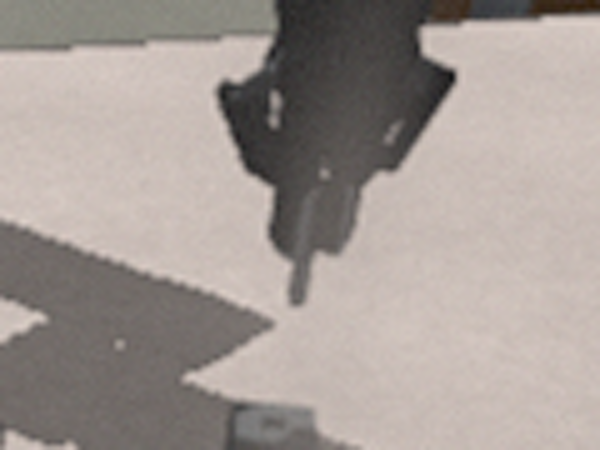

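```bash
python3 -c "
from h import *
s,p,r=st()
for dz in(.0345,.015,0): print(dz,proj('scene',p+[0,0,-dz]))
print('pin tip offset', plane('scene',(345+296/5-.4,102+302/5-.4),.103)-p)
print(proj('top',[.5215,.1856,.054]),proj('scene',[.5215,.1856,.054]))
b=np.hstack([cv2.resize(cv2.imread('pics/s1.png')[190:220,330:370],(480,360),interpolation=cv2.INTER_CUBIC),cv2.resize(cv2.imread('pics/t1.png')[195:225,210:240],(300,300),interpolation=cv2.INTER_CUBIC)[:,:] if 0 else cv2.resize(cv2.imread('pics/t1.png')[198:228,212:238],(312,360),interpolation=cv2.INTER_CUBIC)])
cv2.imwrite('pics/c6.png',b)
t=cv2.cvtColor(cv2.imread('pics/t1.png'),cv2.COLOR_BGR2GRAY)
# clevis blob & hole in top
for n,(x0,x1,y0,y1),f in (('top',(222,238,203,219),'t1'),('scene',(340,362,195,206),'s1')):
    g=cv2.cvtColor(cv2.imread('pics/%s.png'%f),cv2.COLOR_BGR2GRAY)[y0:y1,x0:x1]
    print(g)
"
```

```text
0.0345 [403.76302417 164.35603303]
0.015 [404.99544172 157.83286718]
0 [405.96040753 152.72531894]
pin tip offset [-0.01097079  0.00515114 -0.03311378]
[228.93662169 211.337448  ] [347.99916694 201.05648582]
[[ 19  17  28 100 136 132 133 141 112  31   4   1  10  21  19  24]
 [ 17  17  15  93 138 135 138 140 112  40  44  71  63  35  25  25]
 [ 11   5   0  88 127  99 102 113 135 149 151 152 134  75  22  24]
 [ 25  83 130 155 146 142 145 142 147 149 148 150 140  96  20  17]
 [ 26 109 153 149 148 147 149 147 147 145 146 148 150 119  19  20]
 [  4 100 152 147 145 148 154 156 151 147 146 146 153 122  21  19]
 [  0 100 155 148 147 121  75  72 106 146 147 148 148 123  46  21]
 [  0  76 136 150 135  81  22  10  57 121 151 147 147 131  71  20]
 [  9  49 119 153 124  42  15  10  16 102 153 145 149 129  72  21]
 [ 40  47 117 156 132  64   0   0  41 115 150 146 149 138  90  18]
 [ 37  48 116 152 145 112  53  52 110 151 148 146 145 150 119  24]
 [ 73  27 107 151 149 147 149 151 150 148 146 146 146 149 123  25]
 [110   0  99 153 148 146 147 151 150 147 146 150 156 158 131  48]
 [108   0  78 139 155
[... 504 characters left out ...]
9 188 190 175 164 135 103 108
  110 113 108 111]
 [182 192 190 189 189 188 178 162 151 161 179 182 189 189 197 179 166 138
   99 106 110 113]
 [177 190 187 187 186 180 144 103  94 105 135 166 180 187 187 191 200 184
  172 141 103 108]
 [138 175 184 187 186 184 147  95  90  79  91 148 182 187 185 190 196 201
  210 189 142 105]
 [ 92 141 175 187 186 188 181 165 159 158 158 174 188 188 183 187 191 199
  203 203 185 168]
 [ 80  93 137 176 188 189 187 188 189 191 193 191 194 184 169 161 147 167
  194 201 199 203]
 [ 77  80  92 138 179 188 190 194 191 176 162 159 148 138 117 112  91 149
  192 199 201 203]
 [ 87  84  73  91 141 163 165 155 143 129 113 101  89  82  83  78 131 180
  200 203 200 200]]
```

```bash
python3 -c "
from h import *
g=cv2.cvtColor(cv2.imread('pics/s2.png'),cv2.COLOR_BGR2GRAY)
print(g[138:168,396:416])
print(two((348.3,200.5),(228.7,211.1)),plane('scene',(348.3,200.5),.054),plane('top',(228.7,211.1),.054))
"
```

```text
[[182 148  98  64  61  68  73  74  77  80  80  83  81  86  85  87  90  94
   93  92]
 [196 187 173 134  77  66  72  73  74  79  79  87  91  93  88  92  90  93
  101 104]
 [194 193 200 159  80  66  70  76  79  80  85 103 100  91  89  90  92  93
  104 108]
 [190 190 196 149  68  62  70  76  76  82 100  99  97  89  93  91  95  89
  104 104]
 [191 189 193 144  69  71  70  79  80  92 107 101  88  91  93  93  91  95
  106  98]
 [189 191 197 144  57  67  78  78  80  94 103  97  90  89  95  90  90  94
  104 100]
 [192 194 182 128  65  72  76  76  81  96 106  99  90  90  93  92  91  98
  107  99]
 [195 194 177 113  62  74  72  80  87 103 106  96  95  94  92  95  91 102
  108 100]
 [194 196 161  95  67  70  76  79  91 103 105  96  93  94  96  91  95 103
  105 100]
 [193 197 145  66  70  72  73  80  94 107  99  95  89  93  94  95  97 105
  101 120]
 [193 198 150  70  67  77  78  83  97 106 102  95  93  91  98  96  96 105
  101 145]
 [194 198 154  79  72  71  76  87  92 107  99  89  93  96  93  94  96 102
  109 162]
 [194 194 181 128  66  73  81  84 100 107  98  91  94  93  94  94 100 112
  145 
[... 855 characters left out ...]
 [193 193 194 195 198 199 169 114 108 112 160 193 190 194 190 195 190 192
  192 194]
 [198 198 197 194 197 198 170 117  99 130 173 189 192 192 191 192 193 194
  193 195]
 [201 198 195 189 192 193 183 165 160 174 188 192 189 190 190 193 193 192
  195 195]
 [159 182 197 197 191 192 194 194 193 190 190 189 189 189 191 193 190 193
  190 193]
 [116 144 158 181 195 192 192 193 193 188 189 187 190 190 189 191 189 191
  192 190]
 [117 119 119 140 180 194 194 191 195 190 190 192 187 191 189 192 190 191
  191 194]
 [122 114 115 145 185 195 190 189 188 191 191 191 191 189 189 190 194 190
  188 187]]
[0.52212159 0.18601853 0.05599025] [0.51906537 0.18724251 0.054     ] [0.52219772 0.18632403 0.054     ]
```

```bash
python3 -m creep '[[[2,-0.5,0],[0,0,-1],-1],[[2.5,-0.6,0],[0,0,0],-1],[[2.5,-0.7,0],[0,0,0],-1],[[2.5,-0.7,0],[0,0,0],-1],[[2.5,-0.7,0],[0,0,0],-1],[[2,-0.6,0],[0,0,0],-1],[[1,-0.5,0],[0,0,0],-1],[[0.5,-0.2,0],[0,0,0],-1],[[0,0,0],[0,0,0],-1],[[0,0,0],[0,0,0],-1]]'; python3 -c "
from h import *
goto([.5235,.187,.097],-80)"
```

```text
time: 9.13
tcp_pos: [0.5083, 0.2163, 0.1279]
eef_rot: [0.767, -0.642, -0.0, 0.003]
wrist_force: [-0.9, 0.4, -0.2]
width: 0.0171
t 9.1 tcp [0.5083 0.2163 0.1279] yaw -79.9 shift cm [ 3.14 -1.    3.1 ] dist 4.52
 turn deg [ 0.31 -0.2   0.11]
```

```bash
python3 -m creep '[[[1,-0.3,0],[0,0,0],-1],[[1,-0.3,0],[0,0,0],-1],[[1,-0.3,0],[0,0,0],-1],[[0.4,-0.1,0.6],[0,0,0],-1],[[0,0,0.7],[0,0,0],-1],[[0,0,0.7],[0,0,0],-1],[[0,0,0],[0,0,0],-1],[[0,0,0],[0,0,0],-1]]'; python3 -c "
from h import *
goto([.5235,.187,.097],-80)"
```

```text
time: 9.8
tcp_pos: [0.5238, 0.1843, 0.1051]
eef_rot: [0.768, -0.641, -0.001, 0.003]
wrist_force: [-0.7, -0.5, -0.4]
width: 0.0169
t 9.8 tcp [0.5238 0.1843 0.1051] yaw -79.7 shift cm [-0.28 -0.02  0.81] dist 0.86
 turn deg [ 0.38 -0.15  0.31]
```

```bash
python3 -m creep '[[[-0.28,0,0.4],[0,0,0],-1],[[0,0,0.3],[0,0,0],-1],[[0,0,0],[0,0,0],-1],[[0,0,0],[0,0,0],-1]]'; python3 -c "
from h import *
goto([.5235,.187,.097],-80)
a=snap('scene','s3.png');t=snap('top','t3.png')
cv2.imwrite('pics/c7.png',np.hstack([cv2.resize(a[165:225,325:385],(400,400),interpolation=cv2.INTER_CUBIC),cv2.resize(t[185:235,205:255],(400,400),interpolation=cv2.INTER_CUBIC)])[:,:,::-1])"
```

```text
time: 10.13
tcp_pos: [0.5224, 0.188, 0.0969]
eef_rot: [0.768, -0.64, -0.002, 0.004]
wrist_force: [0.0, 0.6, -0.2]
width: 0.0166
t 10.1 tcp [0.5224 0.188  0.0969] yaw -79.6 shift cm [ 0.12 -0.09 -0.01] dist 0.15
 turn deg [ 0.45 -0.14  0.37]
```

View pics/c7.png

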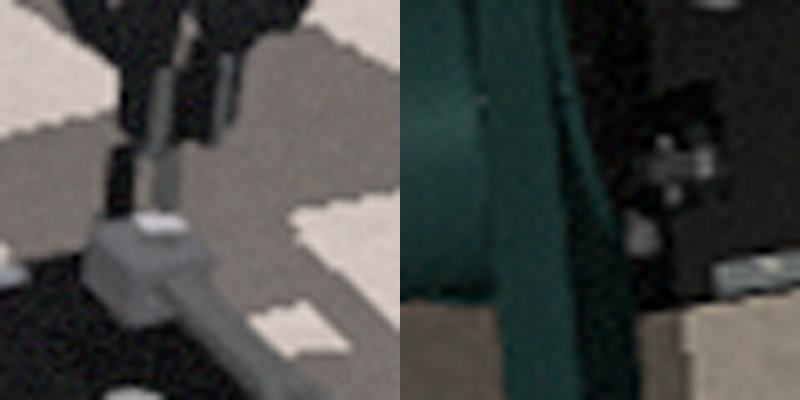

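```bash
python3 -m creep '[[[0.2,-0.1,0.2],[0,0,0],-1],[[0,0,0.3],[0,0,0],-1],[[0,0,0.3],[0,0,0],-1],[[0,0,0],[0,0,0],-1]]';  python3 -m creep '[[[0,0,0.3],[0,0,0],-1],[[0,0,0.3],[0,0,0],-1],[[0,0,0],[0,0,0],-1]]'; python3 -c "
from h import *
goto([.5235,.186,.066],-80)"
```

```text
time: 10.57
tcp_pos: [0.5246, 0.1861, 0.0891]
eef_rot: [0.768, -0.64, -0.001, 0.003]
wrist_force: [-0.2, -0.2, -0.5]
width: 0.0168
time: 10.82
tcp_pos: [0.5246, 0.1859, 0.0824]
eef_rot: [0.768, -0.64, -0.001, 0.003]
wrist_force: [-0.5, 0.4, 0.5]
width: 0.0167
t 10.8 tcp [0.5246 0.1859 0.0824] yaw -79.6 shift cm [-0.03  0.1   1.64] dist 1.64
 turn deg [ 0.34 -0.14  0.36]
```

```bash
python3 -m creep '[[[0,0,0.3],[0,0,0],-1],[[0,0,0.3],[0,0,0],-1],[[0,0,0],[0,0,0],-1]]';  python3 -m creep '[[[0,0,0.3],[0,0,0],-1],[[0,0,0.3],[0,0,0],-1],[[0,0,0],[0,0,0],-1]]'; python3 -c "
from h import *
goto([.5235,.186,.066],-80)"
```

```text
time: 11.07
tcp_pos: [0.5244, 0.1859, 0.0756]
eef_rot: [0.768, -0.64, -0.001, 0.003]
wrist_force: [0.5, 0.1, -0.9]
width: 0.017
time: 11.32
tcp_pos: [0.5244, 0.1859, 0.0689]
eef_rot: [0.768, -0.64, -0.001, 0.003]
wrist_force: [0.1, 0.2, -1.1]
width: 0.0171
t 11.3 tcp [0.5244 0.1859 0.0689] yaw -79.6 shift cm [-0.03  0.08  0.29] dist 0.3
 turn deg [ 0.36 -0.14  0.36]
```

```bash
python3 -m creep '[[[0,0,0.25],[0,0,0],-1],[[0,0,0.25],[0,0,0],-1],[[0,0,0.1],[0,0,0],-1],[[0,0,0],[0,0,0],-1]]'; python3 -m creep '[[[0,0,0.25],[0,0,0],-1],[[0,0,0.2],[0,0,0],-1],[[0,0,0],[0,0,0],-1]]'
```

```text
time: 11.65
tcp_pos: [0.5249, 0.186, 0.0629]
eef_rot: [0.768, -0.64, -0.001, 0.003]
wrist_force: [-1.4, -0.6, 4.0]
width: 0.0169
time: 11.9
tcp_pos: [0.5265, 0.1867, 0.0625]
eef_rot: [0.768, -0.64, 0.0, 0.001]
wrist_force: [-1.7, 0.6, -1.3]
width: 0.0167
```

The pin bottomed at TCP 0.063 m, where the deck should stop it. Release and withdraw.

```bash
python3 -m creep '[[[0,0,0],[0,0,0],-0.3],[[0,0,0],[0,0,0],-0.1],[[0,0,0],[0,0,0],-0.1],[[0,0,-1],[0,0,0],-0.1],[[0,0,-2],[0,0,0],-0.1],[[0,0,-3],[0,0,0],-0.1],[[0,0,-3],[0,0,0],-0.1],[[0,-1,-2],[0,0,0],-0.1],[[3,-1,0],[0,0,0],-0.1],[[3,0,0],[0,0,0],-0.1],[[3,0,0],[0,0,0],-0.1],[[3,0,0],[0,0,0],-0.1]]'; python3 -c "
from h import *
goto([.56,-.217,.15],-80)
a=snap('scene','s4.png')
cv2.imwrite('pics/c8.png',np.hstack([cv2.resize(a[165:225,325:385],(400,400),interpolation=cv2.INTER_CUBIC),cv2.resize(a[190:270,100:180],(400,400),interpolation=cv2.INTER_CUBIC)])[:,:,::-1])"
```

```text
time: 12.9
tcp_pos: [0.5687, 0.0743, 0.1822]
eef_rot: [0.771, -0.637, 0.0, 0.0]
wrist_force: [1.1, -0.9, -0.2]
width: 0.0382
t 12.9 tcp [0.5687 0.0743 0.1822] yaw -79.1 shift cm [28.44  6.35  3.24] dist 29.32
 turn deg [-0.02 -0.06  0.86]
```

View pics/c8.png

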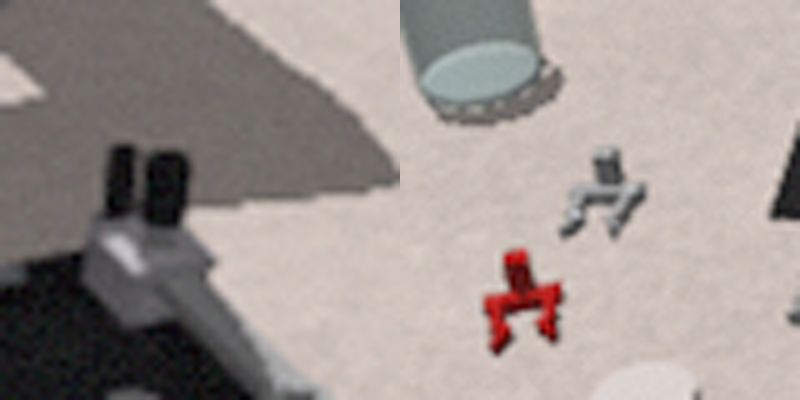

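```bash
cat >> h.py <<'E'
def clipmask(n,im):
    hsv=cv2.cvtColor(im,cv2.COLOR_RGB2HSV); x0,x1,y0,y1=(330,430,170,240) if n=="top" else (100,215,205,265)
    m=np.zeros(im.shape[:2],np.uint8); m[y0:y1,x0:x1]=((hsv[y0:y1,x0:x1,1]<28)).astype(np.uint8)
    k,l,s,c=cv2.connectedComponentsWithStats(m,connectivity=8)
    return m,[(i,s[i],c[i]) for i in range(1,k) if s[i][4]>12],l
E
python3 - <<'E'
from h import *
out=[]
for n in("scene","top"):
    im=snap(n,n+"5.png"); m,cs,l=clipmask(n,im)
    for i,s,c in cs: print(n,s.tolist(),c.round(1),plane(n,c,.008 if n=="scene" else .006).round(4))
    x,y,w,h=(110,205,100,60) if n=="scene" else(340,180,80,60)
    a=cv2.resize(im[y:y+h,x:x+w],(w*8,h*8),interpolation=cv2.INTER_NEAREST)[:,:,::-1].copy()
    b=cv2.resize(m[y:y+h,x:x+w],(w*8,h*8),interpolation=cv2.INTER_NEAREST)
    out.append(a[:, :640] if n=="top" else a)
cv2.imwrite("pics/c9.png",cv2.resize(np.vstack([cv2.resize(out[0],(640,384)),cv2.resize(out[1],(640,480))]),(500,600) if 0 else (444,600)))
print("pin top exp",proj("scene",[.523,.186,.090]),proj("scene",[.523,.186,.064]),"post",proj("scene",[.4907,.1804,.077]))
E
```

```text
scene [100, 205, 115, 60, 6437] [157.1 234.5] [ 0.5131 -0.2923  0.008 ]
top [357, 189, 13, 15, 86] [362.8 197.3] [ 0.5739 -0.2226  0.006 ]
top [394, 218, 12, 16, 83] [399.7 227. ] [ 0.4836 -0.3373  0.006 ]
top [348, 220, 12, 20, 97] [354.4 228.9] [ 0.4753 -0.1975  0.006 ]
top [361, 221, 7, 14, 50] [364.1 228.3] [ 0.4778 -0.2272  0.006 ]
pin top exp [349.69851611 189.03783814] [348.715474   197.97621175] post [342.95057751 187.46499447]
```

```bash
python3 -m creep '[[[2,0.4,0],[0,0,0],0],[[3,0.6,0],[0,0,0],0],[[3.5,0.8,0],[0,0,0],0],[[3.5,0.8,0.5],[0,0,0],0],[[3.5,0.8,1],[0,0,0],0],[[3.5,0.8,1],[0,0,0],0],[[3,0.8,1],[0,0,0],0],[[2,0.5,1],[0,0,6],0],[[0,0,1],[0,0,6],0],[[0,0,0],[0,0,6],0],[[0,0,0],[0,0,5.5],0],[[0,0,0],[0,0,0],0]]'; python3 -c "
from h import *
goto([.555,-.2165,.06],-102.7)"
```

```text
time: 14.05
tcp_pos: [0.5591, -0.1703, 0.1256]
eef_rot: [-0.619, 0.785, 0.003, 0.002]
wrist_force: [0.6, 0.2, 0.0]
width: 0.0427
t 14.1 tcp [ 0.5591 -0.1703  0.1256] yaw -103.5 shift cm [ 4.63 -0.69  6.52] dist 8.03
 turn deg [ 0.1   0.38 -0.81]
```

```bash
python3 -m creep '[[[1.5,-0.2,0],[0,0,-0.8],0],[[1.5,-0.2,0.5],[0,0,0],0],[[1,-0.2,1.5],[0,0,0],0],[[0.3,0,1.5],[0,0,0],0],[[0,0,1.5],[0,0,0],0],[[0,0,0.8],[0,0,0],0],[[0,0,0],[0,0,0],0],[[0,0,0],[0,0,0],0]]'; python3 -c "
from h import *
goto([.555,-.2165,.010],-102.7)"
```

```text
time: 14.72
tcp_pos: [0.5583, -0.2065, 0.0676]
eef_rot: [-0.636, 0.771, 0.003, 0.004]
wrist_force: [-0.5, 0.2, 0.6]
width: 0.0426
t 14.7 tcp [ 0.5583 -0.2065  0.0676] yaw -101.0 shift cm [1.09 0.14 5.75] dist 5.86
 turn deg [0.01 0.53 1.74]
```

```bash
python3 -m creep '[[[1,0.1,0],[0,0.4,1.7],0],[[0.1,0,0.8],[0,0,0],0],[[0,0,1.2],[0,0,0],0],[[0,0,1.2],[0,0,0],0],[[0,0,1.2],[0,0,0],0],[[0,0,0.5],[0,0,0],0],[[0,0,0],[0,0,0],0],[[0,0,0],[0,0,0],0]]'; python3 -c "
from h import *
goto([.555,-.2165,.010],-102.7)
a=snap('scene','s6.png')
cv2.imwrite('pics/c10.png',cv2.resize(a[195:265,150:230],None,fx=7,fy=7,interpolation=cv2.INTER_CUBIC)[:,:,::-1])"
```

```text
time: 15.38
tcp_pos: [0.5575, -0.2184, 0.0174]
eef_rot: [-0.625, 0.781, -0.002, 0.002]
wrist_force: [-0.5, -0.4, -0.1]
width: 0.0429
t 15.4 tcp [ 0.5575 -0.2184  0.0174] yaw -102.6 shift cm [-0.13  0.29  0.74] dist 0.8
 turn deg [-0.32 -0.    0.06]
```

View pics/c10.png

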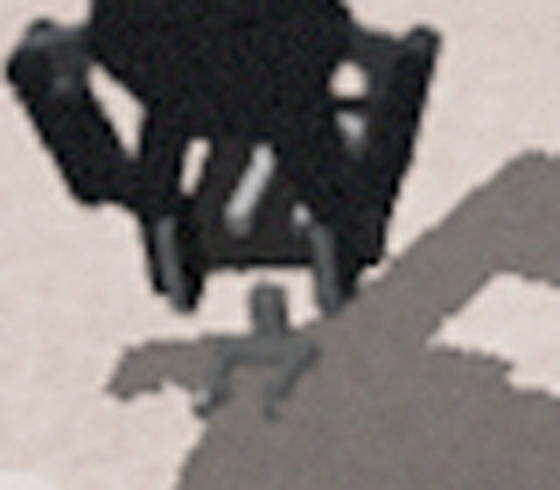

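The fingers straddle the tab, at crop (265,305). Descend and grip.

```bash
python3 -m creep '[[[0,0.2,0.4],[0,0,0],0],[[0,0.05,0.3],[0,0,0],0],[[0,0,0],[0,0,0],-0.5],[[0,0,0],[0,0,0],-1],[[0,0,0],[0,0,0],-1],[[0,0,0],[0,0,0],-1],[[0,0,0],[0,0,0],-1]]' 40; python3 -c "
from h import *
goto([.557,-.2184,.10])"; python3 -m creep '[[[0,0,-0.7],[0,0,0],-1],[[0,0,-1.5],[0,0,0],-1],[[0,0,-2],[0,0,0],-1],[[0,0,-2],[0,0,0],-1],[[0,0,-2],[0,0,0],-1],[[0,0,0],[0,0,0],-1],[[0,0,0],[0,0,0],-1]]'; python3 -c "
from h import *
e=np.array([np.cos(np.radians(10)),np.sin(np.radians(10)),0])
# seat .040 in front, tab .021 behind seat, tcp ~1mm behind tab
for s in([.6475,-.003,.03],[.634,.0703,.03]): print((np.array(s)-(.040+.021+.001)*e).round(4))
X=np.array([.6475,-.003,.03])-.062*e; X[2]=.10
goto(X,-80)"
```

```text
time: 16.02
tcp_pos: [0.5562, -0.2185, 0.012]
eef_rot: [-0.625, 0.781, -0.004, 0.003]
wrist_force: [-0.3, -0.4, 0.1]
width: 0.0092
t 16.0 tcp [ 0.5562 -0.2185  0.012 ] yaw -102.6 shift cm [-0.02 -0.16 -8.8 ] dist 8.8
time: 16.6
tcp_pos: [0.5547, -0.2178, 0.099]
eef_rot: [-0.625, 0.781, -0.003, 0.002]
wrist_force: [0.7, 0.3, -0.8]
width: 0.0096
[ 0.5864 -0.0138  0.03  ]
[0.5729 0.0595 0.03  ]
t 16.6 tcp [ 0.5547 -0.2178  0.099 ] yaw -102.6 shift cm [-20.6    1.36  -0.12] dist 20.64
 turn deg [ -0.42  -0.11 -22.63]
```

```bash
python3 -m creep '[[[0,0,0],[0,0,-5.6],-1],[[0,0,0],[0,0,-5.6],-1],[[0,0,0],[0,0,-5.6],-1],[[0,0,0],[0,0,-5],-1],[[0,0,0],[0,0,0],-1],[[0,0,0],[0,0,0],-1]]'; python3 -c "
from h import *
goto([.5864,-.0138,.1],-80)"
```

```text
time: 17.1
tcp_pos: [0.5529, -0.2168, 0.0963]
eef_rot: [0.766, -0.643, 0.002, -0.001]
wrist_force: [-0.3, 0.0, -0.5]
width: 0.0095
t 17.1 tcp [ 0.5529 -0.2168  0.0963] yaw -80.0 shift cm [-19.4   -6.84  -0.36] dist 20.57
 turn deg [-0.23 -0.08  0.03]
```

```bash
python3 -m creep '[[[-2,-0.7,0],[0,0,0],-1],[[-2.5,-0.9,0],[0,0,0],-1],[[-2.5,-0.9,0],[0,0,0],-1],[[-2.5,-0.9,0],[0,0,0],-1],[[-2.5,-0.9,0],[0,0,0],-1],[[-2.5,-0.9,0],[0,0,0],-1],[[-2,-0.7,0],[0,0,0],-1],[[-1,-0.4,0],[0,0,0],-1],[[-0.5,-0.2,0],[0,0,0],-1],[[0,0,0],[0,0,0],-1],[[0,0,0],[0,0,0],-1]]'; python3 -c "
from h import *
goto([.5864,-.0138,.05],-80)"
```

```text
time: 18.02
tcp_pos: [0.5866, -0.0227, 0.091]
eef_rot: [0.756, -0.654, -0.001, 0.001]
wrist_force: [0.2, 0.1, 0.3]
width: 0.0095
t 18.0 tcp [ 0.5866 -0.0227  0.091 ] yaw -81.7 shift cm [-0.88 -0.12  4.1 ] dist 4.19
 turn deg [ 0.12 -0.02 -1.74]
```

```bash
python3 -m creep '[[[-0.7,-0.1,0.5],[0,0,-1.7],-1],[[-0.1,0,1],[0,0,0],-1],[[0,0,1],[0,0,0],-1],[[0,0,0.7],[0,0,0],-1],[[0,0,0],[0,0,0],-1],[[0,0,0],[0,0,0],-1]]'; python3 -c "
from h import *
goto([.5864,-.0138,.042],-80)
a=snap('scene','s7.png')
cv2.imwrite('pics/c11.png',cv2.resize(a[200:270,250:330],None,fx=7,fy=7,interpolation=cv2.INTER_CUBIC)[:,:,::-1])"
```

```text
time: 18.52
tcp_pos: [0.5853, -0.0184, 0.0545]
eef_rot: [0.765, -0.644, -0.001, 0.002]
wrist_force: [-0.1, -0.2, -0.1]
width: 0.0095
t 18.5 tcp [ 0.5853 -0.0184  0.0545] yaw -80.2 shift cm [-0.44 -0.2   1.25] dist 1.34
 turn deg [ 0.23 -0.05 -0.19]
```

View pics/c11.png

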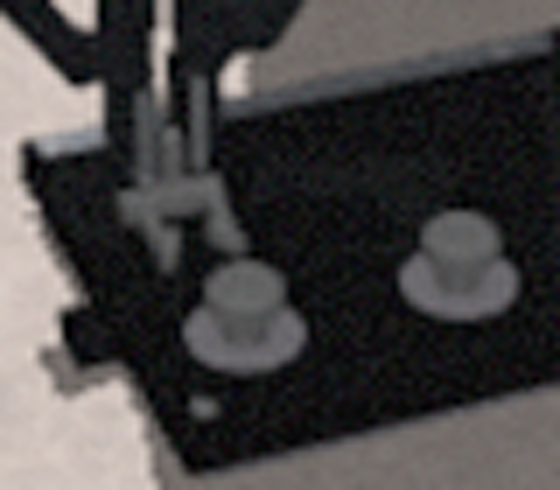

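The clip hangs level, mouth to the shaft, about 4 mm short in y, as computed. Correct and set it down.

```bash
python3 -m creep '[[[-0.44,-0.1,0],[0,0,0],-1],[[0,0,0.3],[0,0,0],-1],[[0,0,0.3],[0,0,0],-1],[[0,0,0.3],[0,0,0],-1],[[0,0,0.15],[0,0,0],-1],[[0,0,0],[0,0,0],-1]]'; python3 -c "
from h import *
goto([.5864,-.0138,.042],-80)"
```

```text
time: 19.07
tcp_pos: [0.5863, -0.0137, 0.044]
eef_rot: [0.765, -0.644, -0.0, 0.001]
wrist_force: [0.1, -0.0, -0.6]
width: 0.0095
t 19.1 tcp [ 0.5863 -0.0137  0.044 ] yaw -80.2 shift cm [ 0.01 -0.01  0.2 ] dist 0.2
 turn deg [ 0.13 -0.08 -0.21]
```

```bash
python3 -m creep '[[[0,0,0.2],[0,0,0],-1],[[0,0,0],[0,0,0],-1],[[0,0,0],[0,0,0],-0.5],[[0,0,0],[0,0,0],-0.2],[[0,0,0],[0,0,0],-0.1],[[0,0,-0.6],[0,0,0],0],[[0,0,-1.5],[0,0,0],0],[[0,0,-2],[0,0,0],0],[[0,0,-3],[0,0,0],0],[[3,0,-1],[0,0,0],0],[[3.5,1,0],[0,0,0],0],[[3.5,1,0],[0,0,0],0]]'
python3 - <<'E'
from h import *
im=snap("top","t8.png"); m,cs,l=clipmask("top",im)
for i,s,c in cs: print(s.tolist(),c.round(1),plane("top",c,.006).round(4))
goto([.468,-.332,.10],-102.3)
g=cv2.cvtColor(im,cv2.COLOR_RGB2GRAY); x,y=285,165
u=proj("top",[.605,-.01,.033]);print(u)
E
```

```text
time: 20.07
tcp_pos: [0.5842, -0.1117, 0.1293]
eef_rot: [0.768, -0.641, -0.001, 0.001]
wrist_force: [0.2, 0.0, 0.1]
width: 0.0428
[385, 183, 3, 14, 14] [386.  189.5] [ 0.5993 -0.2942  0.006 ]
[394, 218, 12, 16, 88] [399.5 226.8] [ 0.4842 -0.3367  0.006 ]
[350, 220, 10, 20, 85] [354.7 229.9] [ 0.4723 -0.1984  0.006 ]
t 20.1 tcp [ 0.5848 -0.119   0.1297] yaw -79.8 shift cm [18.89 15.25  3.08] dist 24.47
 turn deg [-0.   -0.3  22.46]
[294.69969714 185.28455322]
```

```bash
python3 -m creep '[[[2,1.7,0],[0,0,0],0],[[2.5,2,0],[0,0,0],0],[[2.5,2,0],[0,0,0],0],[[2.5,2,0],[0,0,0],0],[[2.5,2,0],[0,0,0],0],[[2.5,2,0.5],[0,0,0],0],[[1.7,1.4,0.5],[0,0,0],0],[[0,0,0.5],[0,0,5.6],0],[[0,0,0],[0,0,5.6],0],[[0,0,0],[0,0,5.6],0],[[0,0,0],[0,0,5.6],0],[[0,0,0],[0,0,0],0]]'; python3 -c "
from h import *
goto([.467,-.3325,.05],-102.3)"
```

```text
time: 21.12
tcp_pos: [0.4807, -0.3164, 0.1224]
eef_rot: [-0.617, 0.787, -0.008, 0.0]
wrist_force: [-0.0, 0.3, -0.6]
width: 0.0427
t 21.1 tcp [ 0.4807 -0.3164  0.1224] yaw -103.8 shift cm [1.82 1.04 7.24] dist 7.54
 turn deg [-0.7  -0.53 -1.45]
```

```bash
python3 -m creep '[[[0.9,0.5,0.5],[-0.7,-0.5,-0.7],0],[[0.9,0.5,1],[0,0,0],0],[[0,0,1.5],[0,0,0],0],[[0,0,1.5],[0,0,0],0],[[0,0,1.5],[0,0,0],0],[[0,0,0.7],[0,0,0],0],[[0,0,0],[0,0,0],0],[[0,0,0],[0,0,0],0]]'; python3 -c "
from h import *
goto([.467,-.3325,.03],-102.3)"
```

```text
time: 21.78
tcp_pos: [0.4663, -0.3338, 0.0536]
eef_rot: [-0.629, 0.778, -0.002, 0.0]
wrist_force: [0.8, -0.3, -0.2]
width: 0.043
t 21.8 tcp [ 0.4663 -0.3338  0.0536] yaw -102.1 shift cm [-0.15 -0.04  2.36] dist 2.36
 turn deg [-0.21 -0.17  0.23]
```

```bash
python3 -m creep '[[[-0.1,0,0.8],[0,0,0],0],[[0,0,1],[0,0,0],0],[[0,0,1],[0,0,0],0],[[0,0,0.6],[0,0,0],0],[[0,0,0],[0,0,0],0],[[0,0,0],[0,0,0],0]]'; python3 -c "
from h import *
goto([.467,-.3325,.011],-102.3)
a=snap('scene','s9.png');b=snap('top','t9.png')
u=proj('top',[.605,-.01,.033]).astype(int)
cv2.imwrite('pics/c12.png',np.hstack([cv2.resize(a[185:255,100:180],(480,420),interpolation=cv2.INTER_CUBIC),cv2.resize(b[u[1]-30:u[1]+30,u[0]-22:u[0]+22],(308,420),interpolation=cv2.INTER_CUBIC)])[:,:,::-1])"
```

```text
time: 22.28
tcp_pos: [0.4678, -0.3336, 0.0178]
eef_rot: [-0.63, 0.777, -0.004, 0.0]
wrist_force: [0.2, -0.3, 0.7]
width: 0.0429
t 22.3 tcp [ 0.4678 -0.3336  0.0178] yaw -102.0 shift cm [-0.09  0.11  0.68] dist 0.7
 turn deg [-0.38 -0.26  0.34]
```

View pics/c12.png

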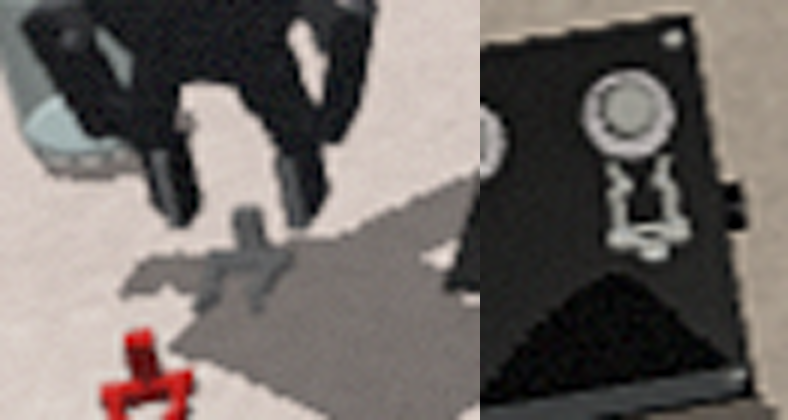

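Clip A lies square in front of its shaft. Clip B's tab, at crop (248,222), is centred between the fingers. Grip it.

```bash
python3 -m creep '[[[0,0.1,0.4],[0,0,0],0],[[0,0.05,0.3],[0,0,0],0],[[0,0,0],[0,0,0],-0.5],[[0,0,0],[0,0,0],-1],[[0,0,0],[0,0,0],-1],[[0,0,0],[0,0,0],-1],[[0,0,0],[0,0,0],-1]]' 40; python3 -m creep '[[[0,0,-0.7],[0,0,0],-1],[[0,0,-1.5],[0,0,0],-1],[[0,0,-2],[0,0,0],-1],[[0,0,-2.5],[0,0,0],-1],[[0,0,-2.5],[0,0,-5.6],-1],[[0,0,-1],[0,0,-5.6],-1],[[0,0,0],[0,0,-5.6],-1],[[0,0,0],[0,0,-5],-1],[[0,0,0],[0,0,0],-1]]'; python3 -c "
from h import *
goto([.5729,.0595,.1],-80)"
```

```text
time: 22.97
tcp_pos: [0.4671, -0.3342, 0.0119]
eef_rot: [-0.63, 0.777, -0.005, 0.0]
wrist_force: [-0.5, -0.1, -0.1]
width: 0.0092
time: 23.72
tcp_pos: [0.4662, -0.3331, 0.1229]
eef_rot: [0.771, -0.637, 0.006, 0.001]
wrist_force: [0.1, 0.9, -0.8]
width: 0.0095
t 23.7 tcp [ 0.4662 -0.3331  0.1229] yaw -79.2 shift cm [-36.58 -17.85   2.05] dist 40.75
 turn deg [-0.39 -0.57  0.83]
```

```bash
python3 -m creep '[[[-2,-1,0],[0,0,0],-1],[[-3,-1.5,0],[0,0,0],-1],[[-3.2,-1.6,0],[0,0,0],-1],[[-3.2,-1.6,0],[0,0,0],-1],[[-3.2,-1.6,0],[0,0,0],-1],[[-3.2,-1.6,0],[0,0,0],-1],[[-3.2,-1.6,0],[0,0,0],-1],[[-3.2,-1.6,0],[0,0,0],-1],[[-3,-1.5,0],[0,0,0],-1],[[-2,-1,0],[0,0,0],-1],[[0,0,0],[0,0,0],-1],[[0,0,0],[0,0,0],-1]]'; python3 -c "
from h import *
goto([.5729,.0595,.08],-80)"
```

```text
time: 24.72
tcp_pos: [0.5636, -0.009, 0.1231]
eef_rot: [0.758, -0.653, 0.009, 0.001]
wrist_force: [-0.3, 0.1, -0.2]
width: 0.0097
t 24.7 tcp [ 0.5636 -0.009   0.1231] yaw -81.5 shift cm [-6.7  -1.89  4.23] dist 8.15
 turn deg [-0.6  -0.84 -1.49]
```

```bash
python3 -m creep '[[[-2,-0.6,0],[-0.5,-0.8,-1.5],-1],[[-2.2,-0.6,0.5],[0,0,0],-1],[[-1.7,-0.5,1],[0,0,0],-1],[[-0.6,-0.2,1.2],[0,0,0],-1],[[0,0,1.2],[0,0,0],-1],[[0,0,0.6],[0,0,0],-1],[[0,0,0],[0,0,0],-1],[[0,0,0],[0,0,0],-1]]'; python3 -c "
from h import *
goto([.5729,.0595,.05],-80)"
```

```text
time: 25.38
tcp_pos: [0.5706, 0.0531, 0.0755]
eef_rot: [0.762, -0.648, 0.001, 0.001]
wrist_force: [0.0, -1.1, 0.2]
width: 0.0093
t 25.4 tcp [0.5706 0.0531 0.0755] yaw -80.8 shift cm [-0.6  -0.33  2.55] dist 2.64
 turn deg [ 0.04 -0.17 -0.8 ]
```

```bash
python3 -m creep '[[[-0.6,-0.3,0],[0,0,-0.8],-1],[[0,0,0.8],[0,0,0],-1],[[0,0,0.8],[0,0,0],-1],[[0,0,0.7],[0,0,0],-1],[[0,0,0.3],[0,0,0],-1],[[0,0,0],[0,0,0],-1],[[0,0,0],[0,0,0],-1]]'; python3 -c "
from h import *
goto([.5729,.0595,.042],-80)"
```

```text
time: 25.97
tcp_pos: [0.5737, 0.0576, 0.0479]
eef_rot: [0.765, -0.644, 0.002, 0.001]
wrist_force: [0.2, 0.1, -0.4]
width: 0.0093
t 26.0 tcp [0.5737 0.0576 0.0479] yaw -80.1 shift cm [-0.21  0.04  0.58] dist 0.62
 turn deg [-0.04 -0.21 -0.12]
```

Then release, rise, and measure the fork with the way clear.

```bash
python3 -m creep '[[[-0.2,0,0],[0,0,0],-1],[[0,0,0.3],[0,0,0],-1],[[0,0,0.25],[0,0,0],-1],[[0,0,0],[0,0,0],-1],[[0,0,0],[0,0,0],-0.5],[[0,0,0],[0,0,0],-0.2],[[0,0,0],[0,0,0],-0.1],[[0,0,-0.6],[0,0,0],0],[[0,0,-1.5],[0,0,0],0],[[0,0,-2],[0,0,0],0],[[0,0,-3],[0,0,0],0],[[0,0,-3],[0,0,0],0]]'; python3 -m creep '[[[2.5,1,0],[0,0,0],0],[[3.2,1,0],[0,0,0],0],[[3.2,1,0],[0,0,0],0],[[3.2,1,0],[0,0,0],0],[[3.2,1,0],[0,0,0],0],[[2,1,0],[0,0,0],0],[[0,0,0],[0,0,0],0],[[0,0,0],[0,0,0],0]]'
python3 - <<'E'
from h import *
a=snap("scene","s10.png");b=snap("top","t10.png")
h=cv2.cvtColor(b,cv2.COLOR_RGB2HSV); m=((h[...,0]>5)&(h[...,0]<22)&(h[...,1]>120)&(h[...,2]>80)).astype(np.uint8); m[:190]=0;m[250:]=0;m[:,:340]=0;m[:,380:]=0
y,x=np.nonzero(m); print("wood top",len(x),x.mean(),y.mean(),x.min(),x.max(),y.min(),y.max(),plane("top",(x.mean(),y.mean()),.064))
h=cv2.cvtColor(a,cv2.COLOR_RGB2HSV); m=((h[...,0]>5)&(h[...,0]<22)&(h[...,1]>120)).astype(np.uint8); m[:185]=0;m[225:]=0;m[:,:180]=0;m[:,205:]=0
y,x=np.nonzero(m); print("wood scene",len(x),x.min(),x.max(),y.min(),y.max(),[(x[y==r].min(),x[y==r].max()) for r in sorted(set(y))])
goto([.446,-.2035,.12],-102)
cv2.imwrite('pics/c13.png',np.hstack([cv2.resize(b[150:215,260:315],(330,390),interpolation=cv2.INTER_CUBIC),cv2.resize(b[210:260,340:380],(312,390),interpolation=cv2.INTER_CUBIC)])[:,:,::-1])
E
```

```text
time: 26.97
tcp_pos: [0.5685, 0.0601, 0.142]
eef_rot: [0.765, -0.644, -0.003, 0.005]
wrist_force: [0.1, -0.2, 0.3]
width: 0.0425
time: 27.63
tcp_pos: [0.5463, -0.1277, 0.1576]
eef_rot: [0.767, -0.642, 0.007, -0.002]
wrist_force: [-0.9, 0.3, -0.4]
width: 0.0426
wood top 39 360.0769230769231 238.07692307692307 357 363 235 242 [ 0.44885819 -0.20475949  0.064     ]
wood scene 128 189 197 196 215 [(np.int64(190), np.int64(194)), (np.int64(190), np.int64(195)), (np.int64(189), np.int64(195)), (np.int64(189), np.int64(195)), (np.int64(189), np.int64(195)), (np.int64(189), np.int64(195)), (np.int64(189), np.int64(195)), (np.int64(189), np.int64(195)), (np.int64(189), np.int64(195)), (np.int64(189), np.int64(196)), (np.int64(190), np.int64(196)), (np.int64(190), np.int64(196)), (np.int64(190), np.int64(196)), (np.int64(190), np.int64(197)), (np.int64(189), np.int64(196)), (np.int64(190), np.int64(196)), (np.int64(191), np.int64(196)), (np.int64(191), np.int64(196)), (np.int64(191), np.int64(195)), (np.int64(191), np.int64(195))]
t 27.7 tcp [ 0.5465 -0.1266  0.1574] yaw -79.8 shift cm [ 5.75 11.3   3.65] dist 13.2
 turn deg [-0.77 -0.37 22.22]
```

View pics/c13.png

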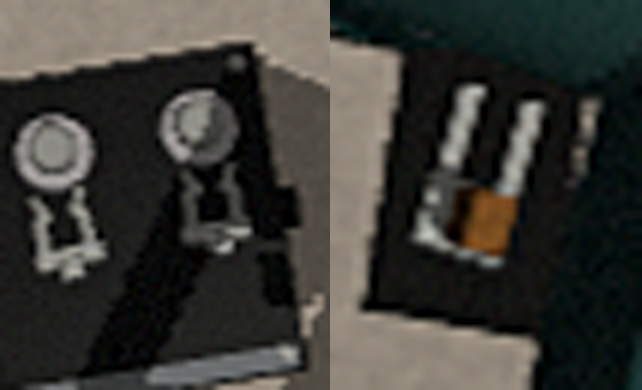

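Both clips sit square in front of their shafts. Fork handle at (0.4465, −0.2037), yaw about −15°. Go and grasp it.

```bash
python3 -m creep '[[[1,2,0],[0,0,0],0],[[1,2,0],[0,0,0],0],[[1,2.2,0],[0,0,0],0],[[1,2,0],[0,0,0],0],[[1,1.5,0],[0,0,0],0],[[0.4,0.7,0],[0,0,0],0],[[0,0,0],[0,0,6],0],[[0,0,0],[0,0,6.5],0],[[0,0,0],[0,0,6.5],0],[[0,0,0],[0,0,6],0],[[0,0,0],[0,0,0],0],[[0,0,0],[0,0,0],0]]'; python3 -c "
from h import *
goto([.4465,-.2037,.09],-105)
b=cv2.imread('pics/t0.png');h=cv2.cvtColor(b,cv2.COLOR_BGR2HSV)
for x0,x1,y0,y1 in((354,361,220,233),(361,369,221,233)):
    m=((h[...,1]<60)&(h[...,2]>90))[y0:y1,x0:x1]; y,x=np.nonzero(m); y+=y0;x+=x0
    P=np.array([plane('top',(u,v),.012)[:2] for u,v in zip(x,y)],np.float32); v=cv2.fitLine(P,cv2.DIST_HUBER,0,.01,.01).ravel(); print(len(x),np.degrees(np.arctan2(v[1],v[0])),v[2:])
"
```

```text
time: 28.73
tcp_pos: [0.4563, -0.1854, 0.1571]
eef_rot: [-0.611, 0.792, -0.005, 0.006]
wrist_force: [0.5, 0.2, -0.4]
width: 0.0428
t 28.7 tcp [ 0.4563 -0.1854  0.1571] yaw -104.7 shift cm [2.04 0.59 6.7 ] dist 7.02
 turn deg [-0.93  0.19  0.27]
28 -18.119057 [ 0.48619857 -0.20218131]
28 -18.420485 [ 0.4802436  -0.22647855]
```

```bash
python3 -m creep '[[[1,0.3,0],[-0.9,0,1.3],0],[[1,0.3,0.5],[0,0,0],0],[[0,0,1.5],[0,0,0],0],[[0,0,1.5],[0,0,0],0],[[0,0,1.5],[0,0,0],0],[[0,0,1],[0,0,0],0],[[0,0,0],[0,0,0],0],[[0,0,0],[0,0,0],0]]'; python3 -c "
from h import *
goto([.4465,-.2037,.05],-106)"
```

```text
time: 29.4
tcp_pos: [0.4448, -0.2076, 0.094]
eef_rot: [-0.608, 0.794, 0.0, 0.001]
wrist_force: [0.6, 0.3, 1.2]
width: 0.0429
t 29.4 tcp [ 0.4448 -0.2076  0.094 ] yaw -105.2 shift cm [-0.42 -0.06  4.4 ] dist 4.42
 turn deg [-0.02  0.11  0.84]
```

```bash
python3 -m creep '[[[-0.4,0,0],[0,0,0.8],0],[[0,0,1.2],[0,0,0],0],[[0,0,1.5],[0,0,0],0],[[0,0,1.5],[0,0,0],0],[[0,0,1.5],[0,0,0],0],[[0,0,0.8],[0,0,0],0],[[0,0,0],[0,0,0],0],[[0,0,0],[0,0,0],0]]'; python3 -c "
from h import *
goto([.4465,-.2037,.024],-106)"
```

```text
time: 30.07
tcp_pos: [0.4502, -0.2068, 0.0319]
eef_rot: [-0.601, 0.799, -0.004, 0.003]
wrist_force: [-0.9, -0.1, 0.3]
width: 0.0426
t 30.1 tcp [ 0.4502 -0.2068  0.0319] yaw -106.1 shift cm [-0.2   0.45  0.79] dist 0.93
 turn deg [-0.59 -0.07 -0.11]
```

```bash
python3 -m creep '[[[-0.2,0.4,0.4],[-0.5,0,0],0],[[0,0,0.3],[0,0,0],0],[[0,0,0],[0,0,0],-0.4],[[0,0,0],[0,0,0],-1],[[0,0,0],[0,0,0],-1],[[0,0,0],[0,0,0],-1],[[0,0,0],[0,0,0],-1],[[0,0,0],[0,0,0],-1]]' 100; python3 -c "
from h import *
goto([.4465,-.2037,.024],-106)"; python3 -m creep '[[[0,0,-0.7],[0,0,0],-1],[[0,0,-1.5],[0,0,0],-1],[[0,0,-2],[0,0,0],-1],[[0,0,-2.5],[0,0,0],-1],[[0,0,-2],[0,0,-6],-1],[[0,0,-1],[0,0,-6],-1],[[0,0,0],[0,0,-6],-1],[[0,0,0],[0,0,-6],-1],[[0,0,0],[0,0,-2],-1],[[0,0,0],[0,0,0],-1]]'; python3 -c "
from h import *
goto([.5,0,.12],-80)
a=snap('scene','s11.png');b=snap('top','t11.png')
cv2.imwrite('pics/c14.png',cv2.resize(a[150:230,150:250],None,fx=6,fy=6,interpolation=cv2.INTER_CUBIC)[:,:,::-1])"
```

```text
time: 30.73
tcp_pos: [0.4485, -0.2044, 0.0274]
eef_rot: [-0.601, 0.799, -0.003, 0.001]
wrist_force: [-0.1, 0.3, -1.9]
width: 0.0153
t 30.7 tcp [ 0.4485 -0.2044  0.0274] yaw -106.1 shift cm [-0.02  0.21  0.34] dist 0.4
 turn deg [-0.31 -0.14 -0.11]
time: 31.57
tcp_pos: [0.4464, -0.2032, 0.1327]
eef_rot: [0.772, -0.635, 0.002, 0.0]
wrist_force: [-0.7, 0.1, -1.9]
width: 0.0152
t 31.6 tcp [ 0.4464 -0.2032  0.1327] yaw -78.9 shift cm [-18.91  -9.19   1.23] dist 21.05
 turn deg [-0.14 -0.2   1.14]
```

View pics/c14.png

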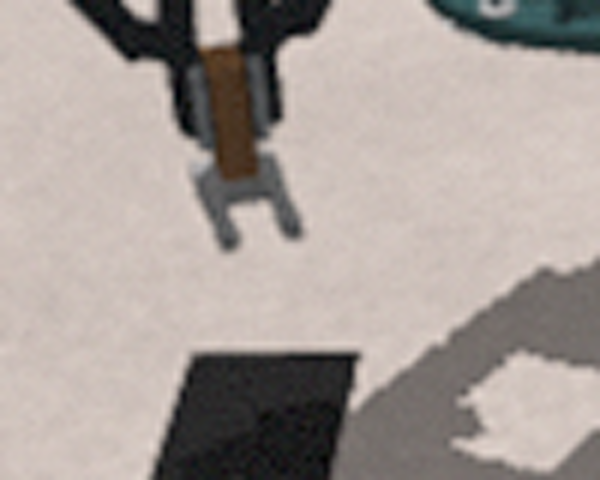

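```bash
python3 -c "
from h import *
s,p,r=st()
T=[plane('scene',(150+x/6-.4,150+y/6-.4),.1128) for x,y in((228,243),(292,233))]
m=np.mean(T,0); d=m-p; e=np.array([np.cos(np.radians(11.1)),np.sin(np.radians(11.1)),0]); n=np.array([-e[1],e[0],0]); print(T,d@e,d@n)
goto([.530,-.0236,.12],-80)
"
```

```text
[array([ 0.49447756, -0.20660436,  0.1128    ]), array([ 0.49111014, -0.18183782,  0.1128    ])] 0.04733388007772487 -0.000186620885010166
t 31.7 tcp [ 0.4463 -0.2032  0.1324] yaw -79.0 shift cm [-16.04 -11.63   1.21] dist 19.85
 turn deg [-0.12 -0.19  0.98]
```

```bash
python3 -m creep '[[[-2,-1,0],[0,0,1],-1],[[-2.5,-1.5,0],[0,0,0],-1],[[-2.5,-1.6,0],[0,0,0],-1],[[-2.5,-1.6,0],[0,0,0],-1],[[-2.5,-1.6,0],[0,0,0],-1],[[-2,-1.4,0],[0,0,0],-1],[[-1,-1,0],[0,0,0],-1],[[-0.5,-0.5,0],[0,0,0],-1],[[0,0,0],[0,0,0],-1],[[0,0,0],[0,0,0],-1]]'; python3 -c "
from h import *
goto([.530,-.0236,.07],-80)"
```

```text
time: 32.5
tcp_pos: [0.5221, -0.027, 0.131]
eef_rot: [0.76, -0.65, 0.001, 0.001]
wrist_force: [-0.5, -0.6, -1.9]
width: 0.0148
t 32.5 tcp [ 0.5221 -0.027   0.131 ] yaw -81.1 shift cm [-0.23 -0.84  6.1 ] dist 6.16
 turn deg [ 0.07 -0.18 -1.11]
```

```bash
python3 -m creep '[[[-0.2,-0.4,0],[0,0,-1],-1],[[0,-0.4,0.8],[0,0,0],-1],[[0,0,1.5],[0,0,0],-1],[[0,0,1.5],[0,0,0],-1],[[0,0,1.2],[0,0,0],-1],[[0,0,0.6],[0,0,0],-1],[[0,0,0],[0,0,0],-1],[[0,0,0],[0,0,0],-1]]'; python3 -c "
from h import *
goto([.530,-.0236,.058],-80)"
```

```text
time: 33.17
tcp_pos: [0.5296, -0.0301, 0.0709]
eef_rot: [0.763, -0.646, 0.001, 0.002]
wrist_force: [-0.6, 0.5, -1.2]
width: 0.015
t 33.2 tcp [ 0.5296 -0.0301  0.0709] yaw -80.5 shift cm [-0.64 -0.15  1.29] dist 1.45
 turn deg [ 0.1  -0.27 -0.48]
```

```bash
python3 -m creep '[[[-0.6,-0.1,0],[0,0,-0.5],-1],[[0,0,0.4],[0,0,0],-1],[[0,0,0.4],[0,0,0],-1],[[0,0,0.3],[0,0,0],-1],[[0,0,0],[0,0,0],-1],[[0,0,0],[0,0,0],-1]]'; python3 -c "
from h import *
goto([.530,-.0236,.0565],-80)"
```

```text
time: 33.67
tcp_pos: [0.5313, -0.0241, 0.0608]
eef_rot: [0.766, -0.643, 0.003, 0.001]
wrist_force: [0.7, -0.7, -1.2]
width: 0.015
t 33.7 tcp [ 0.5313 -0.0241  0.0608] yaw -80.0 shift cm [-0.07  0.12  0.43] dist 0.45
 turn deg [-0.11 -0.34  0.04]
```

```bash
python3 -m creep '[[[-0.05,0,0.2],[0,0,0],-1],[[0,0,0.2],[0,0,0],-1],[[0,0,0.1],[0,0,0],-1],[[0,0,0],[0,0,0],-1]]'; python3 -c "
from h import *
goto([.530,-.0236,.0545],-80)
b=snap('top','t12.png')
a=snap('scene','s12.png')
cv2.imwrite('pics/c15.png',np.hstack([cv2.resize(a[190:260,240:320],(480,420),interpolation=cv2.INTER_CUBIC),cv2.resize(b[165:225,272:316],(308,420),interpolation=cv2.INTER_CUBIC)])[:,:,::-1])"
```

```text
time: 34.0
tcp_pos: [0.5315, -0.0235, 0.0557]
eef_rot: [0.766, -0.642, 0.003, 0.001]
wrist_force: [0.1, -0.0, -2.3]
width: 0.0151
t 34.0 tcp [ 0.5315 -0.0235  0.0557] yaw -79.9 shift cm [-0.02  0.15  0.12] dist 0.2
 turn deg [-0.15 -0.36  0.05]
```

View pics/c15.png

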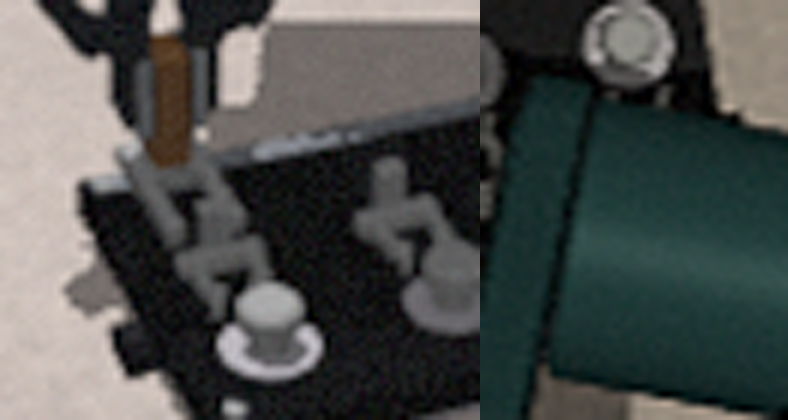

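The prongs straddle clip A's tab, just behind the bar. Push forward (tool −y) in steps, watching force.

```bash
python3 -m creep '[[[0,-0.4,0],[0,0,0],-1],[[0,-0.4,0],[0,0,0],-1],[[0,-0.4,0],[0,0,0],-1],[[0,-0.4,0],[0,0,0],-1],[[0,0,0],[0,0,0],-1]]'; python3 -m creep '[[[0,-0.4,0],[0,0,0],-1],[[0,-0.4,0],[0,0,0],-1],[[0,0,0],[0,0,0],-1]]'; python3 -c "
from h import *
e=np.array([np.cos(np.radians(10)),np.sin(np.radians(10)),0])
X=np.array([.530,-.0236,.0552])+.050*e
goto(X,-80)"
```

```text
time: 34.52
tcp_pos: [0.5494, -0.0206, 0.0562]
eef_rot: [0.766, -0.643, 0.004, 0.001]
wrist_force: [-0.6, -1.0, -1.4]
width: 0.0151
time: 34.77
tcp_pos: [0.5584, -0.019, 0.0562]
eef_rot: [0.766, -0.642, 0.004, 0.001]
wrist_force: [0.3, -0.1, -1.9]
width: 0.0147
t 34.8 tcp [ 0.5584 -0.019   0.0562] yaw -80.0 shift cm [-0.04 -2.13  0.11] dist 2.13
 turn deg [-0.2  -0.38  0.05]
```

```bash
python3 -m creep '[[[0,-0.4,0.05],[0,0,0],-1],[[0,-0.4,0],[0,0,0],-1]]'; python3 -m creep '[[[0,-0.4,0],[0,0,0],-1]]'; python3 -m creep '[[[0,-0.4,0],[0,0,0],-1]]';python3 -m creep '[[[0,-0.4,0],[0,0,0],-1]]';python3 -m creep '[[[0,-0.4,0],[0,0,0],-1]]'
```

```text
time: 34.93
tcp_pos: [0.565, -0.0175, 0.0554]
eef_rot: [0.766, -0.642, 0.002, 0.002]
wrist_force: [-6.3, -2.4, 2.4]
width: 0.015
time: 35.02
tcp_pos: [0.5662, -0.0168, 0.055]
eef_rot: [0.766, -0.642, 0.0, 0.004]
wrist_force: [-10.0, -2.5, 4.0]
width: 0.0152
time: 35.1
tcp_pos: [0.5669, -0.0162, 0.0544]
eef_rot: [0.767, -0.642, -0.002, 0.006]
wrist_force: [-8.5, -3.3, 3.0]
width: 0.0151
time: 35.18
tcp_pos: [0.567, -0.0161, 0.0543]
eef_rot: [0.767, -0.642, -0.005, 0.009]
wrist_force: [-14.5, -6.6, 20.3]
width: 0.0153
time: 35.27
tcp_pos: [0.5671, -0.0161, 0.0547]
eef_rot: [0.767, -0.641, -0.008, 0.012]
wrist_force: [-13.4, -4.1, 17.2]
width: 0.0149
```

```bash
python3 -c "
from h import *
goto([.5796,-.0149,.0556],-80)"; python3 -m creep '[[[0,-0.7,-0.1],[-1.2,-0.8,0],-1]]'; python3 -m creep '[[[0,-0.8,-0.1],[-1,-0.5,0],-1]]';  python3 -c "
from h import *
goto([.5796,-.0149,.0556],-80)"
```

```text
t 35.3 tcp [ 0.5671 -0.0161  0.0547] yaw -79.8 shift cm [ 0.11 -1.24 -0.12] dist 1.25
 turn deg [ 1.61 -0.21  0.19]
time: 35.35
tcp_pos: [0.5687, -0.0154, 0.0563]
eef_rot: [0.767, -0.641, -0.023, 0.019]
wrist_force: [-13.0, -3.4, 14.5]
width: 0.0148
time: 35.43
tcp_pos: [0.5728, -0.0145, 0.0577]
eef_rot: [0.767, -0.641, -0.035, 0.026]
wrist_force: [-7.9, -1.6, 8.5]
width: 0.015
t 35.4 tcp [ 0.5728 -0.0145  0.0577] yaw -79.8 shift cm [ 0.16 -0.68  0.15] dist 0.71
 turn deg [4.81 1.15 0.24]
```

```bash
python3 -m creep '[[[0,0,0],[2.4,0.6,0],-1],[[0,0,0.05],[2.2,0.5,0],-1],[[0,0,0],[0,0,0],-1]]';  python3 -c "
from h import *
goto([.5796,-.0149,.0556],-80)"
```

```text
time: 35.68
tcp_pos: [0.5763, -0.0152, 0.058]
eef_rot: [0.767, -0.641, 0.0, -0.0]
wrist_force: [-1.2, -0.5, -2.3]
width: 0.0151
t 35.7 tcp [ 0.5763 -0.0152  0.058 ] yaw -79.8 shift cm [ 0.03 -0.33  0.24] dist 0.41
 turn deg [-0.03 -0.02  0.21]
```

```bash
python3 -m creep '[[[0,0,0.2],[0,0,0],-1],[[0,-0.3,0],[0,0,0],-1]]'; python3 -m creep '[[[0,-0.3,0],[0.3,0,0],-1]]'; python3 -m creep '[[[0,-0.3,0],[0.3,0,0],-1]]'; python3 -c "
from h import *
goto([.5796,-.0149,.0556],-80)"
```

```text
time: 35.85
tcp_pos: [0.5789, -0.0146, 0.056]
eef_rot: [0.767, -0.641, -0.0, 0.0]
wrist_force: [-0.2, 0.7, -2.0]
width: 0.0149
time: 35.93
tcp_pos: [0.5813, -0.0142, 0.0558]
eef_rot: [0.767, -0.641, 0.0, -0.001]
wrist_force: [-6.8, -4.3, 1.8]
width: 0.0147
time: 36.02
tcp_pos: [0.5814, -0.0138, 0.0552]
eef_rot: [0.767, -0.641, -0.001, -0.0]
wrist_force: [-11.3, -4.2, 5.0]
width: 0.0149
t 36.0 tcp [ 0.5814 -0.0138  0.0552] yaw -79.8 shift cm [ 0.07  0.2  -0.04] dist 0.21
 turn deg [0.02 0.07 0.25]
```

The stop is at a TCP where the seat lies on the shaft axis, so clip A looks snapped in. One firm push to be sure, then back off and measure from the top camera.

```bash
python3 -m creep '[[[0,-0.5,0],[0.5,0,0],-1],[[0,-0.5,0],[0.5,0,0],-1]]'; python3 -m creep '[[[0,0.5,-0.1],[0,0,0],-1],[[0,1.5,-0.1],[0,0,0],-1],[[0,2,0],[0,0,0],-1],[[0,1.5,0],[0,0,0],-1],[[0,1,-1],[0,0,0],-1],[[0,0,-2],[0,0,0],-1],[[0,0,-2],[0,0,0],-1],[[0,0,-1],[0,0,0],-1],[[0,0,0],[0,0,0],-1]]'
python3 - <<'E'
from h import *
a=snap("scene","s13.png");b=snap("top","t13.png")
e=np.array([np.cos(np.radians(10)),np.sin(np.radians(10)),0])
X=np.array([.5729,.0595,.03])-.057*e; X[2]=.085
goto(X,-80); print(X)
g=cv2.cvtColor(a,cv2.COLOR_RGB2GRAY); print(g[226:250:1,268:304:2])
S=np.array([.6475,-.003,.034])
for q in(-.021,-.0135,.02): print(q,proj("scene",S+q*e).round(1))
print('tab top',proj('scene',S-.021*e+[0,0,.02]))
E
```

```text
time: 36.18
tcp_pos: [0.5815, -0.0132, 0.054]
eef_rot: [0.768, -0.64, -0.003, 0.001]
wrist_force: [-16.9, -7.7, 24.2]
width: 0.0149
time: 36.93
tcp_pos: [0.5184, -0.0258, 0.1173]
eef_rot: [0.768, -0.64, -0.004, 0.001]
wrist_force: [0.8, -0.7, -2.0]
width: 0.0148
t 37.0 tcp [ 0.5175 -0.0256  0.1157] yaw -79.6 shift cm [-7.4  -1.31  3.09] dist 8.12
 turn deg [0.55 0.3  0.39]
[0.51676596 0.04960205 0.085     ]
[[ 18  13  24  16  14  15  12  13  15  21  25  22  27  13  20  33  99  95]
 [  9  11   8  15  15  14  13  14  16  11  22  24  12  16  25  29  87  89]
 [ 18  23   8  15  21  16  10  14  21  10  17  11  19  23   9  24  78  87]
 [ 12  27  22  12  18  18  12  20  19  18  12  15  23  23  12  15  61  70]
 [ 10  12  22  20   8  28  11  18  12  13  10  21  12  18  11  10  30  51]
 [ 23  27   8  15  22  14  18   5  14  27   9  19  10  11  20   9  16  21]
 [ 20  24  18  12  20  12  36  87  15  20  19  12  19  17  12  12  13  18]
 [ 31   8  18  10  23  46  83 103  24  21  24  17  18  18   9  15  12  17]
 [ 12  12  17  29   8  47 104  97  60  16  20  22  25  12  18  10  12  18]
 [  9  25  24 
[... 509 characters left out ...]
]
 [ 12   9  19  17 144 142 121 160 163 160 149  79  16  11  22  11   8  18]
 [ 18  12  13  20 168 187  91 142 154 147 117  72  10  17  10  14  19  17]
 [ 13  13   8  21 128 172  88 104 119 117  84 118  79  12  17  20  22  22]
 [ 15  11  11  18  80 122 119  78  77  78  74 117 129  12  12  29  20  23]
 [ 27  13  22  11  71  89 134  75  81  84  83 119 148  18  29  25  18  27]
 [ 29  20  18  25 127 120 143  79  83  76  83 152 162  17  17  30  20  35]
 [ 18  16  22  25 118 148 132 154  85  78  80 128 168  60  20  22  30  25]
 [ 27  16  19  24  64 177 107 159 107  88  95  81 130  71  19  31  27  32]]
-0.021 [281.4 240.9]
-0.0135 [282.5 242.8]
0.02 [288.  251.7]
tab top [281.36586573 233.75786707]
```

Scene pixels put clip A's tab top at about (282,232); seated predicts (281,234). Now clip B.

```bash
python3 -m creep '[[[-1.5,-0.2,0],[0.5,0.3,0.4],-1],[[-2,-0.4,0],[0,0,0],-1],[[-2,-0.4,0],[0,0,0],-1],[[-1.2,-0.2,0.5],[0,0,0],-1],[[-0.4,-0.1,1],[0,0,0],-1],[[0,0,1],[0,0,0],-1],[[0,0,0],[0,0,0],-1],[[0,0,0],[0,0,0],-1]]'; python3 -c "
from h import *
goto([.5168,.0496,.065],-80)"
```

```text
time: 37.7
tcp_pos: [0.5166, 0.0483, 0.0817]
eef_rot: [0.766, -0.643, -0.003, 0.003]
wrist_force: [-0.8, 0.1, -1.3]
width: 0.0149
t 37.7 tcp [0.5166 0.0483 0.0817] yaw -80.1 shift cm [-0.13 -0.06  1.67] dist 1.68
 turn deg [ 0.49  0.06 -0.07]
```

```bash
python3 -m creep '[[[-0.1,0,0.6],[0.4,0,0],-1],[[0,0,0.6],[0,0,0],-1],[[0,0,0.5],[0,0,0],-1],[[0,0,0.4],[0,0,0],-1],[[0,0,0.2],[0,0,0],-1],[[0,0,0],[0,0,0],-1],[[0,0,0],[0,0,0],-1]]'; python3 -c "
from h import *
goto([.5168,.0496,.0557],-80)"
```

```text
time: 38.28
tcp_pos: [0.5162, 0.0464, 0.0554]
eef_rot: [0.764, -0.645, -0.001, 0.001]
wrist_force: [-0.1, -0.0, -1.8]
width: 0.0145
t 38.3 tcp [0.5162 0.0464 0.0554] yaw -80.3 shift cm [-0.31 -0.12 -0.03] dist 0.33
 turn deg [ 0.14  0.04 -0.28]
```

```bash
python3 -m creep '[[[-0.3,0,0],[0,0,-0.3],-1],[[0,0,0],[0,0,0],-1],[[0,0,0],[0,0,0],-1]]'; python3 -c "
from h import *
goto([.5679,.0593,.0555],-80)"; python3 -m creep '[[[0,-0.4,0],[0,0,0],-1],[[0,-0.4,0],[0,0,0],-1],[[0,-0.4,0],[0,0,0],-1],[[0,-0.4,0],[0,0,0],-1],[[0,-0.4,0],[0,0,0],-1],[[0,0,0],[0,0,0],-1]]';  python3 -c "
from h import *
goto([.5679,.0593,.0555],-80)"
```

```text
time: 38.53
tcp_pos: [0.5162, 0.0495, 0.056]
eef_rot: [0.766, -0.643, -0.001, 0.0]
wrist_force: [-0.1, 0.3, -1.6]
width: 0.0152
t 38.5 tcp [0.5162 0.0495 0.056 ] yaw -80.0 shift cm [-0.06 -5.26  0.04] dist 5.26
 turn deg [0.06 0.03 0.04]
time: 39.03
tcp_pos: [0.539, 0.0537, 0.0568]
eef_rot: [0.766, -0.642, 0.0, -0.0]
wrist_force: [0.2, -0.8, -1.0]
width: 0.015
t 39.0 tcp [0.539  0.0537 0.0568] yaw -79.9 shift cm [-0.04 -2.94  0.13] dist 2.94
 turn deg [-0.06  0.    0.08]
```

```bash
python3 -m creep '[[[0,-0.4,0.05],[0,0,0],-1],[[0,-0.4,0.05],[0,0,0],-1],[[0,-0.4,0],[0,0,0],-1],[[0,-0.4,0],[0.4,0,0],-1]]'; python3 -m creep '[[[0,-0.5,-0.05],[0.6,0,0],-1],[[0,-0.5,-0.05],[0.6,0,0],-1]]';  python3 -c "
from h import *
goto([.5679,.0593,.0555],-80)"
```

```text
time: 39.37
tcp_pos: [0.5527, 0.0565, 0.055]
eef_rot: [0.767, -0.642, 0.0, -0.001]
wrist_force: [-10.0, -2.3, 2.6]
width: 0.015
time: 39.53
tcp_pos: [0.5562, 0.0578, 0.0544]
eef_rot: [0.767, -0.642, 0.002, -0.004]
wrist_force: [-4.0, -1.9, 0.3]
width: 0.0152
t 39.5 tcp [0.5562 0.0578 0.0544] yaw -79.9 shift cm [ 0.06 -1.18 -0.1 ] dist 1.19
 turn deg [-0.53  0.12  0.14]
```

```bash
python3 -m creep '[[[0,-0.5,-0.1],[0.3,0,0],-1],[[0,-0.4,-0.05],[0,0,0],-1]]'; python3 -m creep '[[[0,-0.4,0],[0,0,0],-1]]'; python3 -m creep '[[[0,-0.4,0],[0,0,0],-1]]';  python3 -c "
from h import *
goto([.5679,.0593,.0555],-80)"
```

```text
time: 39.7
tcp_pos: [0.5623, 0.0591, 0.055]
eef_rot: [0.767, -0.642, 0.002, -0.004]
wrist_force: [1.2, 0.1, -2.9]
width: 0.0149
time: 39.78
tcp_pos: [0.5669, 0.0599, 0.0551]
eef_rot: [0.767, -0.642, 0.002, -0.005]
wrist_force: [-0.5, 1.0, -1.7]
width: 0.0147
time: 39.87
tcp_pos: [0.5679, 0.0603, 0.0547]
eef_rot: [0.767, -0.642, -0.0, -0.002]
wrist_force: [-16.0, -5.7, 7.6]
width: 0.015
t 39.9 tcp [0.5679 0.0603 0.0547] yaw -79.9 shift cm [ 0.1   0.02 -0.08] dist 0.13
 turn deg [-0.18  0.18  0.15]
```

Same signature, stopping within 1 mm of the predicted TCP. One firm push, back off, then to the mat.

```bash
python3 -m creep '[[[0,-0.5,0],[0.3,0,0],-1],[[0,-0.4,0],[0.3,0,0],-1]]'; python3 -m creep '[[[0,0.5,-0.1],[0,0,0],-1],[[0,1.5,-0.1],[0,0,0],-1],[[0,2,0],[0,0,0],-1],[[0,1.5,0],[0,0,0],-1],[[0,1,-1],[0,0,0],-1],[[0,0,-2],[0,0,0],-1],[[0,0,-2],[0,0,0],-1],[[0,0,-1],[0,0,0],-1],[[0,0,0],[0,0,0],-1]]'; python3 -c "
from h import *
goto([.4485,-.2044,.13],-80)"
```

```text
time: 40.03
tcp_pos: [0.5679, 0.0606, 0.0541]
eef_rot: [0.767, -0.641, -0.003, 0.001]
wrist_force: [-12.0, -4.9, 18.1]
width: 0.0147
time: 40.78
tcp_pos: [0.5099, 0.0493, 0.1199]
eef_rot: [0.767, -0.641, 0.001, -0.004]
wrist_force: [0.7, -0.0, -2.0]
width: 0.0149
t 40.8 tcp [0.5099 0.0493 0.1199] yaw -79.8 shift cm [23.87 10.54 -1.14] dist 26.12
 turn deg [-0.41  0.14  0.23]
```

```bash
python3 -m creep '[[[2,0.9,0],[-0.4,0,0],-1],[[2.5,1.1,0],[0,0,0],-1],[[2.8,1.2,0],[0,0,0],-1],[[2.8,1.2,0],[0,0,0],-1],[[2.8,1.2,0],[0,0,0],-1],[[2.8,1.2,0],[0,0,0],-1],[[2.8,1.2,0],[0,0,0],-1],[[2,0.9,0],[0,0,0],-1],[[1,0.5,0],[0,0,0],-1],[[0,0,0],[0,0,0],-1]]';  python3 -m creep '[[[0,0,0],[0,0,6],-1],[[0,0,0],[0,0,6],-1],[[0,0,0],[0,0,6],-1],[[0,0,0],[0,0,6],-1],[[0,0,0],[0,0,0],-1],[[0,0,0],[0,0,0],-1]]'; python3 -c "
from h import *
goto([.4475,-.2044,.06],-105)"
```

```text
time: 41.62
tcp_pos: [0.4643, -0.1898, 0.1159]
eef_rot: [0.769, -0.639, 0.006, -0.005]
wrist_force: [-0.1, 0.1, -1.4]
width: 0.0147
time: 42.12
tcp_pos: [0.4667, -0.1888, 0.1126]
eef_rot: [-0.612, 0.791, -0.005, 0.007]
wrist_force: [0.3, 0.6, -1.9]
width: 0.0147
t 42.1 tcp [ 0.4667 -0.1888  0.1126] yaw -104.5 shift cm [2.02 1.55 5.22] dist 5.81
 turn deg [-0.93  0.32  0.45]
```

```bash
python3 -m creep '[[[1,0.8,0.5],[-0.9,0.3,0.4],-1],[[1,0.8,1],[0,0,0],-1],[[0.1,0.1,1.2],[0,0,0],-1],[[0,0,1.2],[0,0,0],-1],[[0,0,0.8],[0,0,0],-1],[[0,0,0],[0,0,0],-1],[[0,0,0],[0,0,0],-1]]'; python3 -c "
from h import *
goto([.446,-.205,.03],-105)"
```

```text
time: 42.7
tcp_pos: [0.4429, -0.2059, 0.0617]
eef_rot: [-0.616, 0.788, 0.001, -0.002]
wrist_force: [0.6, 0.8, -2.4]
width: 0.015
t 42.7 tcp [ 0.4429 -0.2059  0.0617] yaw -103.9 shift cm [-0.16 -0.29  3.17] dist 3.19
 turn deg [ 0.19 -0.09  1.09]
```

```bash
python3 -m creep '[[[0,0,0.6],[0.2,0,0],-1],[[0,0,0.8],[0,0,0],-1],[[0,0,0.8],[0,0,0],-1],[[0,0,0.5],[0,0,0],-1],[[0,0,0.2],[0,0,0],-1],[[0,0,0],[0,0,0],-1],[[0,0,0],[0,0,0],-1]]'; python3 -c "
from h import *
goto([.446,-.205,.0272],-105)"
```

```text
time: 43.28
tcp_pos: [0.444, -0.2065, 0.0306]
eef_rot: [-0.617, 0.787, -0.002, -0.0]
wrist_force: [-0.5, -0.5, -2.4]
width: 0.0146
t 43.3 tcp [ 0.444  -0.2065  0.0306] yaw -103.8 shift cm [-0.19 -0.16  0.34] dist 0.42
 turn deg [-0.13 -0.14  1.24]
```

```bash
python3 -m creep '[[[0,0,0.15],[0,0,0],-1],[[0,0,0.15],[0,0,0],-1],[[0,0,0.08],[0,0,0],-1],[[0,0,0],[0,0,0],-1]]'; python3 -m creep '[[[0,0,0],[0,0,0],-0.5],[[0,0,0],[0,0,0],-0.2],[[0,0,0],[0,0,0],0],[[0,0,0],[0,0,0],0],[[0,0,-1],[0,0,0],0],[[0,0,-2],[0,0,0],0],[[0,0,-3],[0,0,0],0],[[0,0,-3],[0,0,0],0],[[0,0,-3],[0,0,0],0],[[0,2,-2],[0,0,0],0],[[0,2,0],[0,0,0],0],[[0,0,0],[0,0,0],0]]'
python3 - <<'E'
from h import *
goto([.4,-.2,.2])
a=snap("scene","s14.png");b=snap("top","t14.png")
cv2.imwrite("pics/c16.png",np.vstack([cv2.resize(a[165:285,90:410],(800,300),interpolation=cv2.INTER_CUBIC),cv2.resize(b[145:255,160:420],(709,300),interpolation=cv2.INTER_CUBIC)[:, :] if 0 else cv2.copyMakeBorder(cv2.resize(b[145:255,160:420],(709,300),interpolation=cv2.INTER_CUBIC),0,0,0,91,cv2.BORDER_CONSTANT)])[:,:,::-1])
E
```

```text
time: 43.62
tcp_pos: [0.4446, -0.2068, 0.0271]
eef_rot: [-0.617, 0.787, -0.002, -0.0]
wrist_force: [-0.4, 0.2, -2.5]
width: 0.0151
time: 44.62
tcp_pos: [0.4054, -0.197, 0.179]
eef_rot: [-0.618, 0.786, -0.004, 0.0]
wrist_force: [-1.2, 0.6, -0.1]
width: 0.0425
t 44.6 tcp [ 0.4054 -0.197   0.179 ] yaw -103.7 shift cm [ 0.42  0.44 -2.1 ] dist 2.19
```

View pics/c16.png

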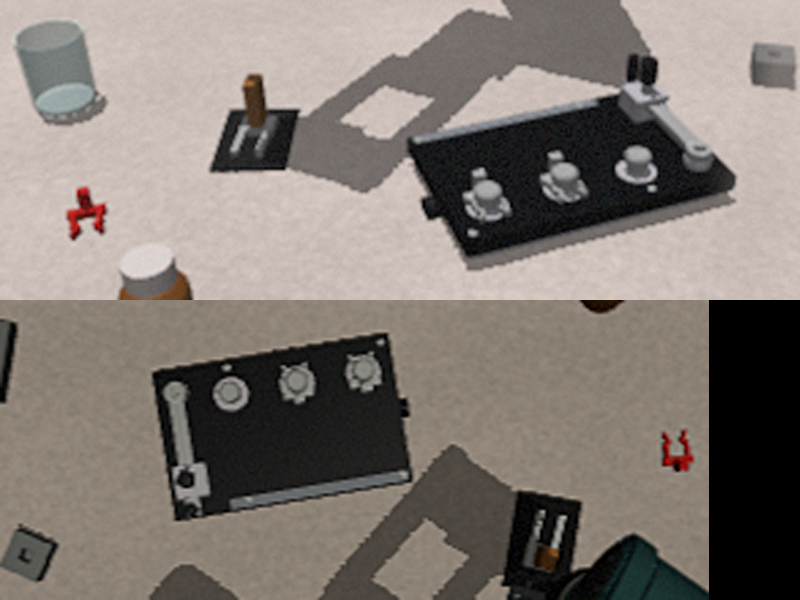

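Both clips sit round their necks with only the tabs showing behind. The pin is in the clevis, the fork is upright on its mat and the rest is unmoved. Handing in.

```bash
python3 -c "
from rig import manip
print(manip.job_done())"
```

```text
the job is handed in; nothing more can be done
None
```

I put the stage back together in the order asked and handed it in at about 45 s; the hand-in gives no verdict.

- **Arm and pin:** I swung the retaining arm closed against its stop (28 N felt). The pin then went through the clevis and bottomed within 2 mm of the expected height. In the scene image its top sits within about 1 px of the fully-home position.
- **Clips:** Only two clips were on the bench, and I left the red look-alike alone. Each was laid on the deck in front of its own shaft (the middle one and the -y one). I pushed each on with the fork only: the push force rose to roughly 10 N and dropped away. It then met a hard stop within about 1 mm of where the clip should seat.
- **Fork tilt:** While pushing the first clip, I corrected the fork's tilt the wrong way once. It leaned about 5° and pressed on the deck with up to about 20 N before I straightened it.
- **Final check:** The last pictures show both clips round their shafts, the arm closed with the pin in, and the fork upright on its mat. The rack and look-alike look unmoved. The beaker shows only in the scene view, the bottle only in part, and the slide box was almost wholly outside the crops.
- **Disagreement:** The two cameras differed by 2–4 mm in x throughout, so I relied on averages and contact forces. No final check failed.

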